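# Pack the polishing-head parts into the kit caddy

## Robot

A 6-joint arm with a two-finger parallel gripper is mounted at the origin on the work surface. World frame = base frame: x ahead of the robot, y to its left, z up, the work surface at z = 0. Lengths are in mm, angles in rad, forces in N, time in s.
With the tool pointing down it reaches from about 275 to 825 mm from the base axis. Payload 5.2 kg.
Tool frame: the origin (TCP) lies at the very end of the fingers, on their centre line; the grasp point (between the pads) lies 19 mm behind it; z points along the fingers, y is the direction in which the jaws open and shut (so a half turn about z gives the same grasp; the last joint's range is limited). The gripper opens to 93 mm and grips with 3 to 60 N. Pads are 15 mm wide; open, the fingers measure 128 mm over their backs; the gripper's body (75 mm by 188 mm) begins 65 mm behind the grasp point.
Start: joints at [-1.368, 0.259, 1.535, -0, 1.348, -0.203], TCP at [217.135, -505.329, 218.653] pointing down, gripper open.
Joint ranges: [-3.14, 3.14], [-0.91, 2.08], [0.19, 2.58], [-1.22, 4.36], [0.22, 2.71], [-3.12, 3.12]. Speed limits (rad/s): [2.57, 2.57, 3.14, 3.14, 3.14, 3.14].

## Interface

Orientations are given as a unit quaternion [x, y, z, w].
In Python, from bench import env, eyes, order gives the robot as it stands. The module is installed in compiled form; this text tells all that it offers.
- The arm moves only by the shell command python3 -m pendant 'ROWS' [FORCE]. ROWS is JSON, a list of rows, each an object of numbers: "gripper": the gripper's target within -1 to 1 (fully open at 1, half-way at 0, shut at -1); "x", "y", "z": the shift along the tool's x, y, z in m; "rx", "ry", "rz": the turn, a rotation vector about the tool's x, y, z in degrees. In form: [{"gripper": .., "x": .., "y": .., "z": .., "rx": .., "ry": .., "rz": ..}, ...]. A call has 1 to 5 rows; each row is the pose to reach, as a shift and turn from the pose measured when the call began, along the tool's axes at that moment; what a row does not reach only later rows make up. A row lasts 1/12 s, in which the tool goes at most 41.7 mm and 7.16 degrees, less where a joint would pass 70% of its speed; a pose out of reach is approached as far as the arm can. A call with a gripper value outside its range is refused whole. The fingers move at their own pace and stop on an object; FORCE is the grip in N (left out, the last holds). Time passes only in rows, so rows that repeat a pose let the fingers close. It gives the time, the measured TCP pose, the force and the opening at its end, in the units of the state.
- env.sense(): the state, without advancing time (a new reading comes with each control period).
- eyes.read_camera(name): name is "scene" or "top" or "wrist"; returns the picture (384x512x3 uint8, red, green, blue); there is no depth.
- eyes.camera_model(name): a dict with "fx", "fy", "cx", "cy" (pixels), "pose" (4x4, takes a point from camera to world coordinates). Camera axes: x right, y down, z forward; pixel columns grow to the right and rows downward; lengths in mm; the calibration is good to about 2 mm. A picture is of the moment at which its call begins: read the wrist's pose just before it. camera_model takes no time and is no camera call; for the wrist camera it gives the pose at the moment of the call.
- order.hand_in(): hands the job in, once; it reports no verdict.
The state is a dict: "time_s": time; "qpos": joint angles; "dq": joint speeds; "joint_efforts": joint torques, N m; "tcp_pos": TCP position; "tool_rot": TCP orientation; "force": force on the tool from outside, world axes, zero at the start; "wrist_torque": the same for the moment, N m; "grip_width": finger opening in mm.
Only numpy, scipy, OpenCV 4.12 (cv2) and the standard library are available. Lean on these libraries where they do the work, as an engineer would, in place of code of your own. Each camera call takes 0.05 s, during which the arm holds its last target.

## Task

Pack the four good polishing-head parts into the black kit caddy, each standing upright inside its own coloured well as it stands now on the bench: the brass sleeve in the blue well, the steel thumbscrew in the yellow well, the plain aluminium clamp block in the green well and the black holder block in the white well. The sleeve and the clamp block marked in red are rejects: leave them standing where they are.

Things in the scene. Friction and masses are not known exactly. Their poses are not given: they have to be found in the camera images.
- sleeve_center (a point): Brass ferrule sleeve to be packed, standing upright on the table: round foot flange 28 mm across and 10 mm high, brass barrel 18 mm across from 10 to 50 mm up, white ceramic tip 8 mm across on top; 60 mm tall, all brass apart from the white tip, about 0.11 kg. This point is on its axis, half-way up (30 mm above its underside, on the barrel); z is its axis, pointing to the tip.
- screw_center (a point): Silver steel thumbscrew to be packed, standing on its knurled head: head 24 mm across (25 mm over the knurls) and 34 mm high, with a thread 8 mm across pointing straight up, 56 mm tall in all, about 0.11 kg. This point is on its axis, half-way up (28 mm above its underside, on the head); z is its axis, pointing to the thread's end.
- clamp_center (a point): Plain silver aluminium clamp block to be packed, standing upright: 40 mm (its x) by 28 mm (its y) by 56 mm tall (its z), dark screw heads on its two wide sides and a thin dark line across its top, no red on it, about 0.17 kg. This point is the block's centre, 28 mm above its underside.
- holder_center (a point): Black holder block to be packed, standing upright: 34 mm (its x) by 26 mm (its y) by 64 mm tall (its z), with a steel pin through it, about 0.12 kg. This point is the block's centre, 32 mm above its underside.
- sleeve_red_center (a point): Rejected sleeve, to be left alone: same shape and size as the brass sleeve, but its foot flange and a band near the top of the barrel are red. This point is on its axis, 30 mm above its underside.
- clamp_red_center (a point): Rejected clamp block, to be left alone: same shape and size as the plain clamp block, but its top is painted red. This point is its centre, 28 mm above its underside.
- well_blue: Blue well of the black kit caddy, fixed: a square shallow dish 70 by 70 mm outside, 64 by 64 mm inside, whose lip rises 4 mm above its floor. The origin is at the centre of its underside, its floor is 2 mm above the origin; x and y lie along its sides, z up. The four wells sit two by two, 90 mm between centres, in a square caddy 190 mm wide whose rim stands 5 mm above the wells' floors; the colours change places from start to start.
- well_yellow: Yellow well of the black kit caddy, fixed: a square shallow dish 70 by 70 mm outside, 64 by 64 mm inside, whose lip rises 4 mm above its floor. The origin is at the centre of its underside, its floor is 2 mm above the origin; x and y lie along its sides, z up. The four wells sit two by two, 90 mm between centres, in a square caddy 190 mm wide whose rim stands 5 mm above the wells' floors; the colours change places from start to start.
- well_green: Green well of the black kit caddy, fixed: a square shallow dish 70 by 70 mm outside, 64 by 64 mm inside, whose lip rises 4 mm above its floor. The origin is at the centre of its underside, its floor is 2 mm above the origin; x and y lie along its sides, z up. The four wells sit two by two, 90 mm between centres, in a square caddy 190 mm wide whose rim stands 5 mm above the wells' floors; the colours change places from start to start.
- well_white: White well of the black kit caddy, fixed: a square shallow dish 70 by 70 mm outside, 64 by 64 mm inside, whose lip rises 4 mm above its floor. The origin is at the centre of its underside, its floor is 2 mm above the origin; x and y lie along its sides, z up. The four wells sit two by two, 90 mm between centres, in a square caddy 190 mm wide whose rim stands 5 mm above the wells' floors; the colours change places from start to start.
Things that resemble listed ones, but are neither listed nor needed, are in the scene too. Several things look just like the part that bears screw_center: the one meant starts farthest from the robot's base.

How it is judged:
By the outcome, as a careful person would: the job done as asked, in the order asked, and still so for the second after the job is handed in, with the robot touching nothing.
It also fails if it takes over 120 s, if anything falls off the work surface, if the arm or the gripper's body presses on something with over 40 N, if the wrist force passes 120 N, or if a joint passes its speed limit or range.

## Working session

There is one attempt and no reset: what is moved stays moved. The work goes in short steps, Python scripts to look and compute and a shell command to move; the robot and the scene stay as the last step left them, time stands still between calls to the robot, and variables do not carry over. Pictures are saved under pics/ and viewed, and the job is handed in when it is done.

```bash
mkdir -p pics; cat > h.py <<'E'
import numpy as np, cv2
from bench import env, eyes, order
def snap(name, fn, crop=None, s=1):
    m=eyes.camera_model(name); im=eyes.read_camera(name)
    cv2.imwrite('pics/raw_'+fn, im[:,:,::-1])
    o=im
    if crop: o=im[crop[1]:crop[3],crop[0]:crop[2]]
    if s!=1: o=cv2.resize(o,None,fx=s,fy=s,interpolation=cv2.INTER_CUBIC)
    cv2.imwrite('pics/'+fn,o[:,:,::-1]); return im,m
def w(m,u,v,z):
    P=np.array(m['pose']); d=P[:3,:3]@np.array([(u-m['cx'])/m['fx'],(v-m['cy'])/m['fy'],1]); o=P[:3,3]
    return o+d*(z-o[2])/d[2]
def pr(m,p):
    P=np.array(m['pose']); c=P[:3,:3].T@(np.array(p,float)-P[:3,3]); return np.array([m['fx']*c[0]/c[2]+m['cx'],m['fy']*c[1]/c[2]+m['cy']])
E
python3 - <<'E'
from h import *
np.set_printoptions(precision=3,suppress=True)
s=env.sense(); print({k:s[k] for k in('time_s','tcp_pos','tool_rot','grip_width','force')})
for n in('top','scene','wrist'):
    im,m=snap(n,n+'0.png',s=1.5); print(n,m['fx'],m['cx'],m['cy'],np.array(m['pose']))
E
```

```text
{'time_s': 0.0, 'tcp_pos': array([ 217.023, -504.788,  217.826]), 'tool_rot': array([ 0.979,  0.202, -0.   , -0.001]), 'grip_width': 93.25627495803488, 'force': array([0.189, 0.046, 0.261])}
top 377.8019180778059 251.81016541529522 197.6861801330812 [[ -0.028  -0.982   0.189 327.363]
 [ -0.999   0.033   0.02  -30.022]
 [ -0.026  -0.188  -0.982 973.657]
 [  0.      0.      0.      1.   ]]
scene 420.72128295244096 247.18233418875633 189.1375420218459 [[   0.714    0.452   -0.534 1002.342]
 [   0.7     -0.459    0.547 -530.049]
 [   0.002   -0.765   -0.644  648.149]
 [   0.       0.       0.       1.   ]]
wrist 291.3795699025988 258.8493431674397 190.41958533772524 [[   0.395   -0.892   -0.221  276.892]
 [  -0.919   -0.384   -0.092 -478.534]
 [  -0.003    0.239   -0.971  383.572]
 [   0.       0.       0.       1.   ]]
```

View pics/top0.png

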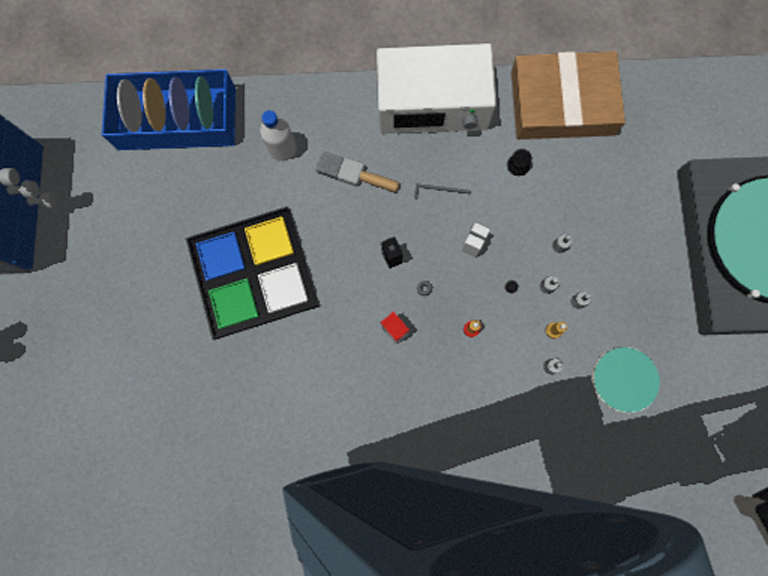

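View pics/scene0.png

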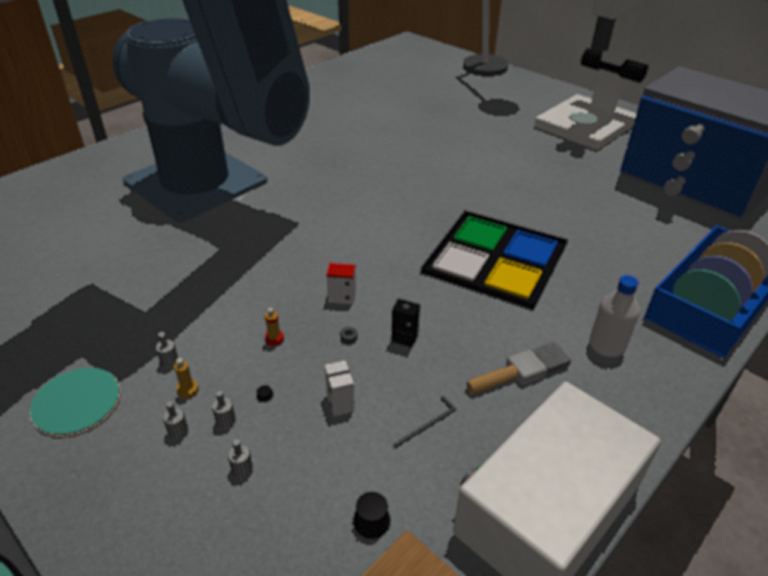

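View pics/wrist0.png

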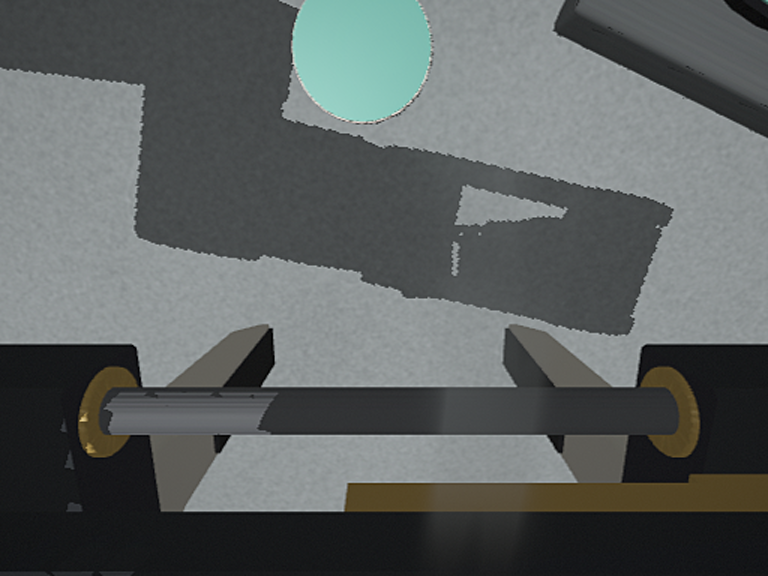

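The top view shows four steel screws, at shown pixels (564,242), (551,284), (582,299) and (555,366). The brass sleeve is at (557,329), the red sleeve at (473,327), the plain clamp at (477,239), the red clamp at (396,327), and the holder at (392,252). The caddy has blue and yellow wells at the top, green and white at the bottom. Next I'll enlarge both views.

```bash
python3 - <<'E'
from h import *
a=cv2.imread('pics/raw_top0.png'); b=cv2.imread('pics/raw_scene0.png')
cv2.imwrite('pics/topA.png',cv2.resize(a[140:260,245:405],None,fx=5,fy=5,interpolation=cv2.INTER_CUBIC))
cv2.imwrite('pics/topB.png',cv2.resize(a[130:235,115:220],None,fx=5,fy=5,interpolation=cv2.INTER_CUBIC))
cv2.imwrite('pics/scA.png',cv2.resize(b[170:325,95:295],None,fx=4,fy=3.8,interpolation=cv2.INTER_CUBIC))
E
```

```text
(no output)
```

View pics/topA.png

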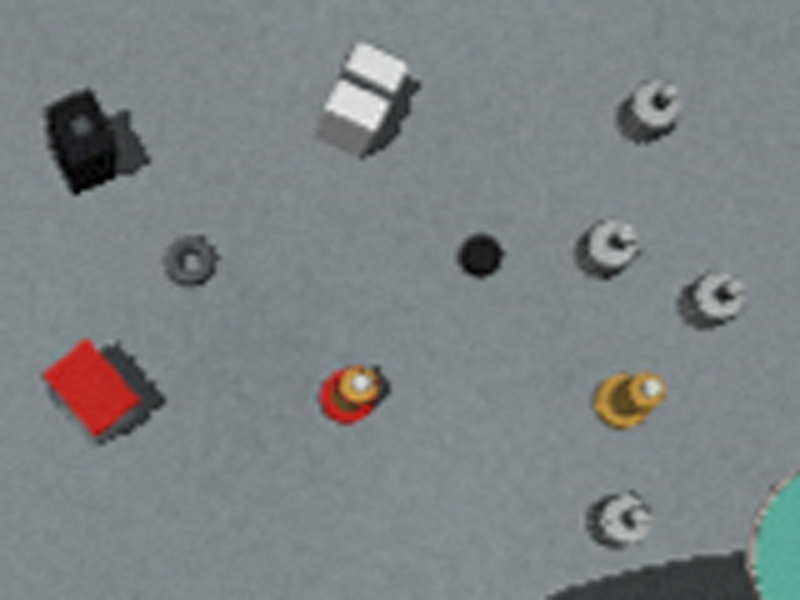

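View pics/topB.png

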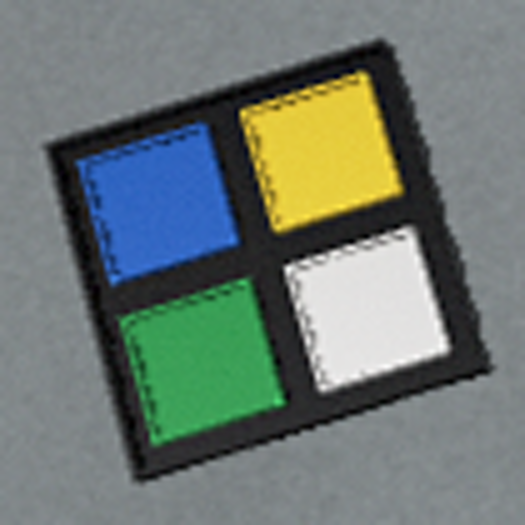

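View pics/scA.png

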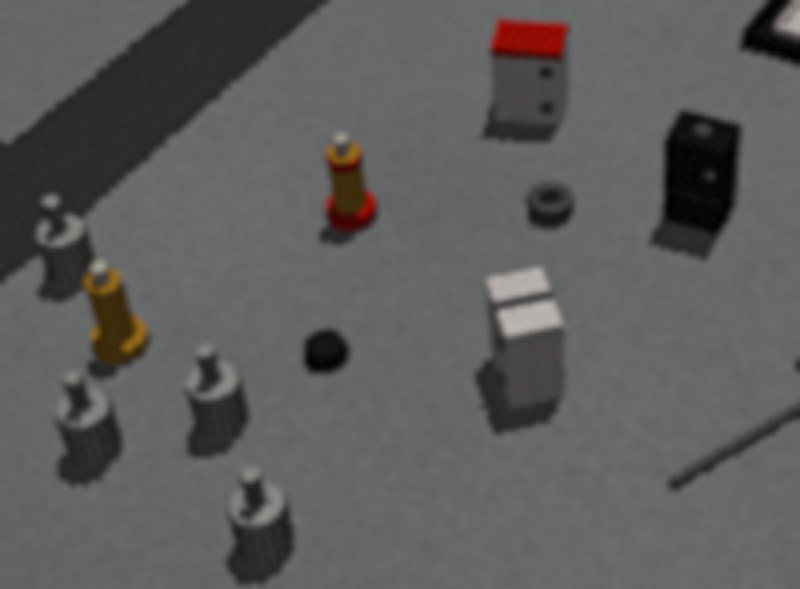

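```bash
python3 - <<'E'
from h import *
np.set_printoptions(precision=1,suppress=True)
mt=eyes.camera_model('top'); ms=eyes.camera_model('scene')
T=lambda U,V,z:w(mt,(U+.5)/5-.5+245,(V+.5)/5-.5+140,z)
B=lambda U,V,z:w(mt,(U+.5)/5-.5+115,(V+.5)/5-.5+130,z)
S=lambda U,V,z:w(ms,(U+.5)/4-.5+95,(V+.5)/3.8-.5+170,z)
print('sleeve',T(650,388,60),T(620,402,10),S(99,268,60))
for n,t,s in(('s1',(656,104),(258,505)),('s2',(613,244),(214,385)),('s3',(719,296),(85,410)),('s4',(626,517),(62,230))):
    p=T(*t,34); print(n,p,S(*s,34),np.hypot(p[0],p[1]))
print('clamp');[print(T(U,V,56)) for U,V in((362,42),(411,69),(375,130),(327,103))]; print(S(488,286,56),S(544,268,56),S(563,327,56),S(502,338,56))
print('holder',T(70,115,64),[S(*q,64) for q in((680,113),(741,128),(735,150),(667,136))])
print('redsl',T(360,383,60),'redcl',T(92,390,56))
print('caddy',[B(*q,7) for q in((50,145),(388,42),(492,370),(140,478))])
for n,q in dict(blue=[(78,158),(208,124),(240,243),(110,284)],yellow=[(240,108),(368,72),(404,192),(276,232)],green=[(120,320),(250,280),(285,404),(155,442)],white=[(285,263),(415,228),(450,352),(320,392)]).items():
    c=np.array([B(*p,3) for p in q]); print(n,c.mean(0),np.degrees(np.arctan2(*(c[1]-c[0])[[1,0]])))
E
```

```text
sleeve [ 445.  -306.8   60. ] [ 444.7 -306.1   10. ] [ 447.  -307.9   60. ]
s1 [ 594.4 -330.7   34. ] [ 596.7 -330.4   34. ] 680.2249539746698
s2 [ 522.  -302.6   34. ] [ 526.7 -303.4   34. ] 603.4094857214391
s3 [ 493.6 -353.1   34. ] [ 497.5 -353.2   34. ] 606.906616895077
s4 [ 384.9 -297.3   34. ] [ 385.3 -296.1   34. ] 486.36308739272613
clamp
[ 625.9 -179.4   56. ]
[ 610.8 -203.1   56. ]
[ 579.7 -183.1   56. ]
[ 594.6 -160.    56. ]
[ 584.5 -184.5   56. ] [ 594.6 -157.6   56. ] [ 628.7 -178.3   56. ] [ 613.8 -202.7   56. ]
holder [590.6 -30.8  64. ] [array([567.2, -32.4,  64. ]), array([598.1, -19.3,  64. ]), array([607.5, -34.8,  64. ]), array([575.2, -50.9,  64. ])]
redsl [ 451.9 -167.3   60. ] redcl [453.1 -37.1  56. ]
caddy [array([631.1, 328.1,   7. ]), array([682.3, 146.1,   7. ]), array([500.7,  91.4,   7. ]), array([449.9, 274.7,   7. ])]
blue [598.6 269.6   3. ] -76.73702610300431
yellow [623.9 182.3   3. ] -75.61694036605809
green [511.2 244.5   3. ] -74.3072131066693
white [536.6 157.5   3. ] -76.42252038681204
```

Four look-alike screws, listed as top-crop pixel and distance from base: (656,104) at 680 mm, (613,244) at 603 mm, (719,296) at 607 mm and (626,517) at 486 mm. The one at (656,104), world (595,-331), is farthest, so it is the one meant. The enlarged crop shows it clearly, and the scene camera agrees. I'll go for the sleeve first.

```bash
cat >> h.py <<'E'
from scipy.spatial.transform import Rotation as R
def go(x,y,z,ya=None):
    s=env.sense(); M=R.from_quat(s['tool_rot']).as_matrix()
    d=M.T@(np.array([x,y,z])-s['tcp_pos'])/1000
    cur=np.degrees(np.arctan2(M[1,1],M[0,1]))
    if ya is None: ya=cur
    rz=-((ya-cur+90)%180-90)
    a=np.radians(ya)
    # desired vertical orientation
    k=0
    a=np.radians(cur-rz); D=np.array([[-np.sin(a),np.cos(a),0],[np.cos(a),np.sin(a),0],[0,0,-1]]).T
    D=np.column_stack([[-np.sin(a),np.cos(a),0],[np.cos(a),np.sin(a),0],[0,0,-1]])
    rv=R.from_matrix(M.T@D).as_rotvec(degrees=True)
    print('t',round(s['time_s'],2),'tcp',np.round(s['tcp_pos'],1),'yang',round(cur,1),'w',round(s['grip_width'],1),'q6',round(s['qpos'][5],2),'F',np.round(s['force'],1))
    print('shift',np.round(d,4),'rot',np.round(rv,2))
E
python3 -c "
from h import *
go(445,-307,130)"
```

```text
t 0.15 tcp [ 217.  -504.9  218. ] yang -66.7 w 92.8 q6 -0.2 F [ 0.2 -0.  -0.3]
shift [ 0.2875 -0.0917  0.0882] rot [-0.08 -0.01 -0.  ]
```

```bash
python3 -m pendant '[{"gripper":-0.05,"x":0.2875,"y":-0.0917,"z":0.088},{"gripper":-0.05,"x":0.2875,"y":-0.0917,"z":0.088},{"gripper":-0.05,"x":0.2875,"y":-0.0917,"z":0.088},{"gripper":-0.05,"x":0.2875,"y":-0.0917,"z":0.088},{"gripper":-0.05,"x":0.2875,"y":-0.0917,"z":0.088}]' 20; python3 -c "
from h import *
go(445,-307,130)"
```

```text
t 0.15 tcp [ 217.  -504.9  218. ] yang -66.7 w 92.8 q6 -0.2 F [ 0.2 -0.  -0.3]
shift [ 0.2875 -0.0917  0.0882] rot [-0.08 -0.01 -0.  ]invalid input
```

```bash
python3 -m pendant '[{"gripper":-0.05,"x":0.2875,"y":-0.0917,"z":0.088,"rx":0,"ry":0,"rz":0},{"gripper":-0.05,"x":0.2875,"y":-0.0917,"z":0.088,"rx":0,"ry":0,"rz":0},{"gripper":-0.05,"x":0.2875,"y":-0.0917,"z":0.088,"rx":0,"ry":0,"rz":0},{"gripper":-0.05,"x":0.2875,"y":-0.0917,"z":0.088,"rx":0,"ry":0,"rz":0},{"gripper":-0.05,"x":0.2875,"y":-0.0917,"z":0.088,"rx":0,"ry":0,"rz":0}]' 20; python3 -c "
from h import *
go(445,-307,130)"
```

```text
time_s: 0.57
tcp_pos: [368.8, -372.6, 159.4]
tool_rot: [0.98, 0.201, -0.0, -0.001]
force: [0.3, -0.3, -0.3]
grip_width: 64.2
t 0.57 tcp [ 368.8 -372.6  159.4] yang -66.8 w 64.2 q6 0.16 F [ 0.3 -0.3 -0.3]
shift [ 0.0958 -0.0303  0.0295] rot [-0.09 -0.01 -0.  ]
```

```bash
python3 -m pendant '[{"gripper":-0.05,"x":0.096,"y":-0.030,"z":0.03,"rx":0,"ry":0,"rz":0},{"gripper":-0.05,"x":0.096,"y":-0.030,"z":0.03,"rx":0,"ry":0,"rz":0},{"gripper":-0.05,"x":0.096,"y":-0.030,"z":0.03,"rx":0,"ry":0,"rz":0},{"gripper":-0.05,"x":0.096,"y":-0.030,"z":0.03,"rx":0,"ry":0,"rz":0},{"gripper":-0.05,"x":0.096,"y":-0.030,"z":0.03,"rx":0,"ry":0,"rz":0}]'; python3 -c "
from h import *
go(445,-307,11)
im,m=snap('wrist','w1.png',s=1.5)
for p in ((445,-307,60),(445,-307,10),(595,-331,34)): print(pr(m,p)*1.5)"
```

```text
time_s: 0.98
tcp_pos: [445.6, -305.9, 128.8]
tool_rot: [0.979, 0.203, -0.001, -0.001]
force: [0.7, 0.5, 0.7]
grip_width: 43.9
t 0.98 tcp [ 445.6 -305.9  128.8] yang -66.6 w 43.9 q6 0.35 F [0.7 0.5 0.7]
shift [-0.0009  0.0011  0.1178] rot [-0.17  0.03  0.  ]
[391.96102773 300.5342257 ]
[391.65819252 280.09830309]
[542.27885771  60.804389  ]
```

View pics/w1.png

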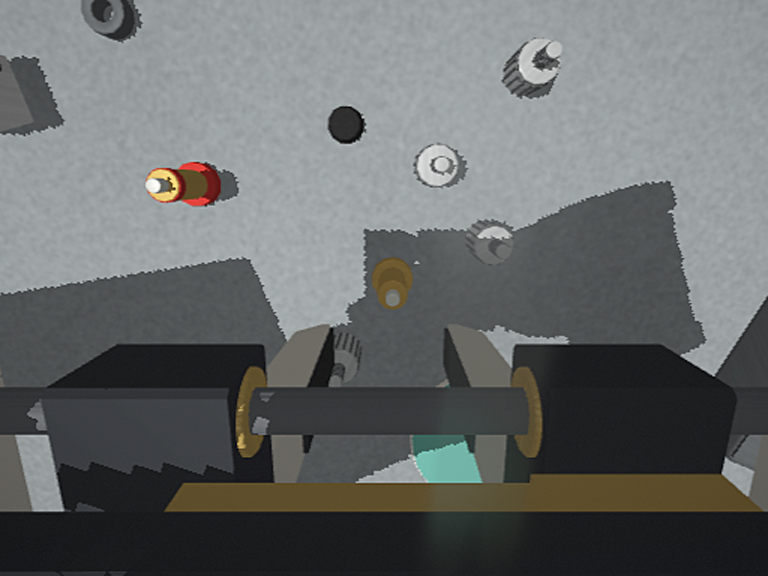

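The wrist view shows the brass sleeve's tip at (393,298) and its flange at (392,278), as predicted at (392,300) and (392,280). The jaws straddle it, so I'll descend.

```bash
python3 -m pendant '[{"gripper":-0.05,"x":-0.001,"y":0.001,"z":0.04,"rx":0,"ry":0,"rz":0},{"gripper":-0.05,"x":-0.001,"y":0.001,"z":0.08,"rx":0,"ry":0,"rz":0},{"gripper":-0.05,"x":-0.001,"y":0.001,"z":0.105,"rx":0,"ry":0,"rz":0},{"gripper":-0.05,"x":-0.001,"y":0.001,"z":0.115,"rx":0,"ry":0,"rz":0},{"gripper":-0.05,"x":-0.001,"y":0.001,"z":0.115,"rx":0,"ry":0,"rz":0}]' 15; python3 -c "
from h import *
go(445,-307,13)"
python3 -m pendant '[{"gripper":-1,"x":0,"y":0,"z":0,"rx":0,"ry":0,"rz":0},{"gripper":-1,"x":0,"y":0,"z":0,"rx":0,"ry":0,"rz":0},{"gripper":-1,"x":0,"y":0,"z":0,"rx":0,"ry":0,"rz":0},{"gripper":-1,"x":0,"y":0,"z":0,"rx":0,"ry":0,"rz":0},{"gripper":-1,"x":0,"y":0,"z":0,"rx":0,"ry":0,"rz":0}]' 15; python3 -c "
from h import *
go(445,-307,13)"
```

```text
time_s: 1.45
tcp_pos: [442.4, -308.3, 12.5]
tool_rot: [0.98, 0.201, -0.002, -0.003]
force: [1.0, 0.3, 0.5]
grip_width: 44.3
t 1.45 tcp [ 442.4 -308.3   12.5] yang -66.8 w 44.3 q6 0.35 F [1.  0.3 0.5]
shift [ 0.0029 -0.0001 -0.0005] rot [-0.34  0.13  0.  ]
time_s: 1.87
tcp_pos: [443.1, -309.0, 13.8]
tool_rot: [0.98, 0.201, -0.001, -0.002]
force: [-1.4, 0.5, 5.8]
grip_width: 17.6
t 1.87 tcp [ 443.1 -309.    13.8] yang -66.8 w 17.6 q6 0.35 F [-1.4  0.5  5.8]
shift [ 0.0025 -0.0011  0.0008] rot [-0.19  0.07  0.  ]
```

```bash
python3 -m pendant '[{"gripper":-1,"x":0,"y":0,"z":-0.01,"rx":0,"ry":0,"rz":0},{"gripper":-1,"x":0,"y":0,"z":-0.04,"rx":0,"ry":0,"rz":0},{"gripper":-1,"x":0,"y":0,"z":-0.08,"rx":0,"ry":0,"rz":0},{"gripper":-1,"x":0,"y":0,"z":-0.12,"rx":0,"ry":0,"rz":0},{"gripper":-1,"x":0,"y":0,"z":-0.12,"rx":0,"ry":0,"rz":0}]' 20; python3 -c "
from h import *
go(598,269,134,-75)
im,m=snap('wrist','w2.png',s=1.5)"
```

```text
time_s: 2.28
tcp_pos: [447.1, -312.7, 142.8]
tool_rot: [0.98, 0.201, 0.003, 0.005]
force: [1.3, -0.9, -1.0]
grip_width: 17.4
t 2.28 tcp [ 447.1 -312.7  142.8] yang -66.8 w 17.4 q6 0.35 F [ 1.3 -0.9 -1. ]
shift [ 0.368  -0.4752  0.0053] rot [ 0.58 -0.26  8.21]
```

View pics/w2.png

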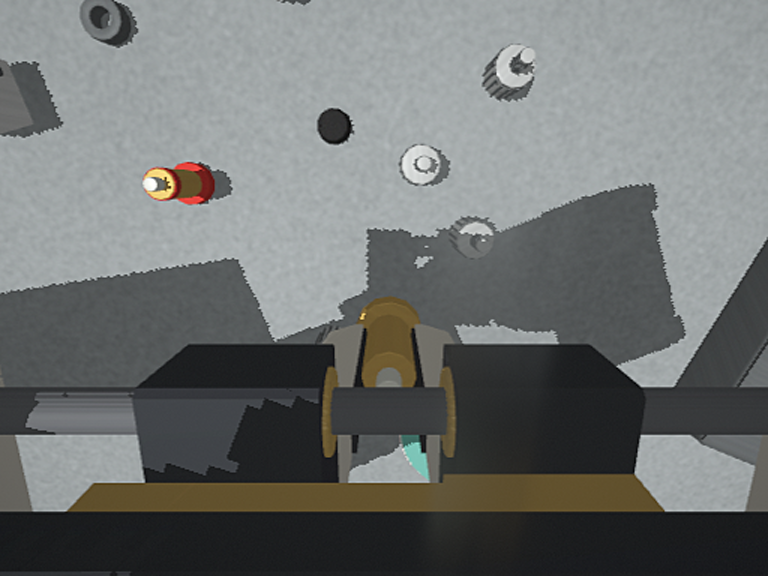

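The sleeve is held upright between the jaws, its flange at (388,325). Next I'll carry it to the blue well.

```bash
python3 -m pendant '[{"gripper":-1,"x":0.12,"y":-0.155,"z":0.0,"rx":0,"ry":0,"rz":8},{"gripper":-1,"x":0.12,"y":-0.155,"z":0.0,"rx":0,"ry":0,"rz":8},{"gripper":-1,"x":0.12,"y":-0.155,"z":0.0,"rx":0,"ry":0,"rz":8},{"gripper":-1,"x":0.12,"y":-0.155,"z":0.0,"rx":0,"ry":0,"rz":8},{"gripper":-1,"x":0.12,"y":-0.155,"z":0.0,"rx":0,"ry":0,"rz":8}]'; python3 -c "
from h import *
go(598,269,134,-75)"
```

```text
time_s: 2.75
tcp_pos: [494.5, -118.5, 138.2]
tool_rot: [0.991, 0.133, 0.001, 0.002]
force: [1.1, -0.1, -1.3]
grip_width: 17.5
t 2.75 tcp [ 494.5 -118.5  138.2] yang -74.8 w 17.5 q6 0.85 F [ 1.1 -0.1 -1.3]
shift [ 0.2017 -0.3466  0.0032] rot [ 0.25 -0.14  0.24]
```

```bash
python3 -m pendant '[{"gripper":-1,"x":0.10,"y":-0.173,"z":0.0,"rx":0,"ry":0,"rz":0},{"gripper":-1,"x":0.10,"y":-0.173,"z":0.0,"rx":0,"ry":0,"rz":0},{"gripper":-1,"x":0.10,"y":-0.173,"z":0.0,"rx":0,"ry":0,"rz":0},{"gripper":-1,"x":0.10,"y":-0.173,"z":0.0,"rx":0,"ry":0,"rz":0},{"gripper":-1,"x":0.10,"y":-0.173,"z":0.0,"rx":0,"ry":0,"rz":0}]'; python3 -c "
from h import *
go(598,269,134,-75)"
```

```text
time_s: 3.17
tcp_pos: [544.8, 77.6, 137.1]
tool_rot: [0.991, 0.133, 0.001, 0.002]
force: [0.2, 0.1, -1.3]
grip_width: 17.6
t 3.17 tcp [544.8  77.6 137.1] yang -74.7 w 17.6 q6 1.25 F [ 0.2  0.1 -1.3]
shift [ 0.1018 -0.1706  0.0026] rot [ 0.21 -0.07  0.29]
```

```bash
python3 -c "
from h import *
np.set_printoptions(precision=1,suppress=True)
im,m=snap('wrist','w3.png',s=1.5)
for n,p in dict(blue=(598.6,269.6,3),yellow=(623.9,182.3,3),green=(511,244.5,3),white=(536.6,157.5,3)).items(): print(n,pr(m,p)*1.5)"
python3 -m pendant '[{"gripper":-1,"x":0.102,"y":-0.171,"z":0.003,"rx":0,"ry":0,"rz":0},{"gripper":-1,"x":0.102,"y":-0.171,"z":0.003,"rx":0,"ry":0,"rz":0},{"gripper":-1,"x":0.102,"y":-0.171,"z":0.003,"rx":0,"ry":0,"rz":0},{"gripper":-1,"x":0.102,"y":-0.171,"z":0.003,"rx":0,"ry":0,"rz":0},{"gripper":-1,"x":0.102,"y":-0.171,"z":0.003,"rx":0,"ry":0,"rz":0}]'; python3 -c "
from h import *
go(598,269,20,-75)
im,m=snap('wrist','w4.png',s=1.5)
im,m=snap('top','t4.png',crop=(100,100,250,250),s=4)"
```

```text
blue [124.  118.6]
yellow [264.9 116.3]
green [144.5 257.9]
white [275.  255.4]
time_s: 3.63
tcp_pos: [598.1, 277.1, 133.7]
tool_rot: [0.991, 0.134, 0.001, -0.0]
force: [0.6, 0.2, -0.7]
grip_width: 17.8
t 3.63 tcp [598.1 277.1 133.7] yang -74.5 w 17.8 q6 1.57 F [ 0.6  0.2 -0.7]
shift [-0.0024  0.0077  0.1137] rot [ 0.01 -0.11  0.45]
```

View pics/w3.png

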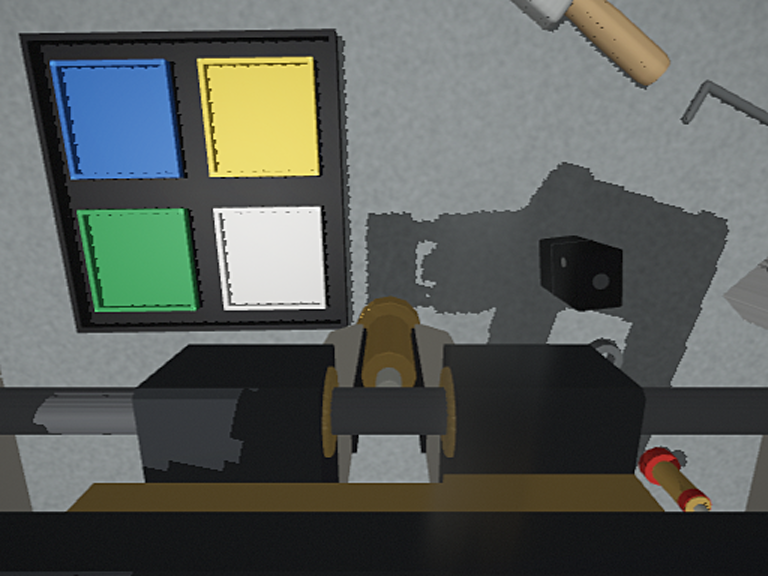

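View pics/w4.png

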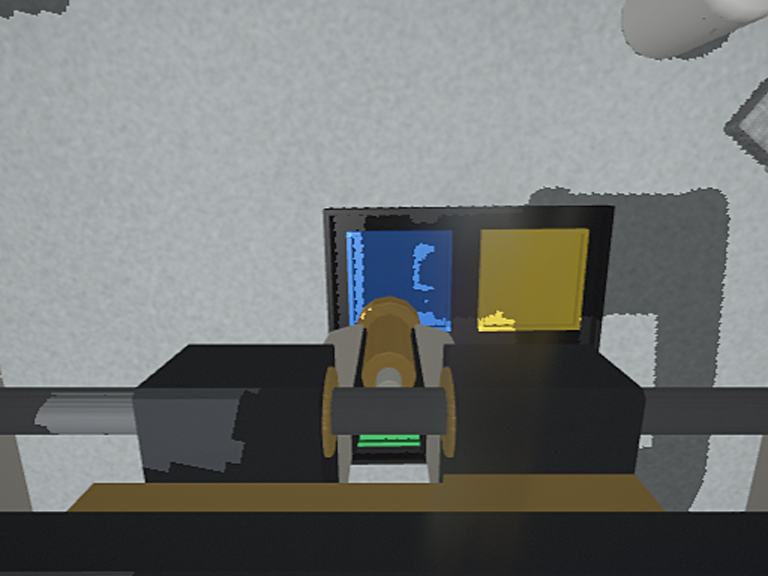

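```bash
python3 -c "
from h import *
np.set_printoptions(precision=1,suppress=True)
m=eyes.camera_model('wrist')
for n,p in dict(blue=(598.6,269.6,3),yellow=(623.9,182.3,3)).items(): print(n,pr(m,p)*1.5)
for q in ((399.5,281),(533,281)): print(w(m,q[0]/1.5,q[1]/1.5,3))
go(598,271,20,-75)"
```

```text
blue [406.1 279.4]
yellow [537.2 278.6]
[596.3 273.7   3. ]
[621.5 184.5   3. ]
t 3.73 tcp [598.2 281.  133.1] yang -74.2 w 17.5 q6 1.56 F [-0.3 -1.2 -2.1]
shift [-0.   0.   0.1] rot [-0.1 -0.2  0.8]
```

View pics/t4.png

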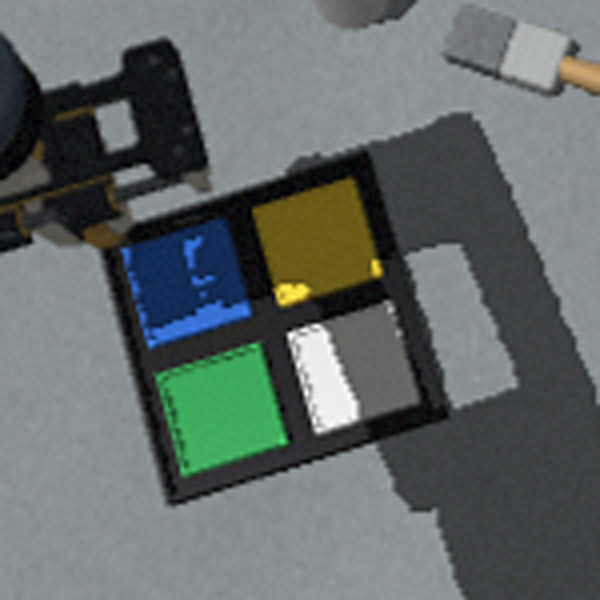

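```bash
python3 -c "
from h import *
go(597.5,271.5,30,-75)"; python3 -m pendant '[{"gripper":-1,"x":-0.002,"y":0.009,"z":0.02,"rx":0,"ry":0,"rz":1},{"gripper":-1,"x":-0.002,"y":0.009,"z":0.02,"rx":0,"ry":0,"rz":1},{"gripper":-1,"x":-0.002,"y":0.009,"z":0.05,"rx":0,"ry":0,"rz":1},{"gripper":-1,"x":-0.002,"y":0.009,"z":0.08,"rx":0,"ry":0,"rz":1},{"gripper":-1,"x":-0.002,"y":0.009,"z":0.09,"rx":0,"ry":0,"rz":1}]'; python3 -c "
from h import *
go(597.5,271.5,20,-75)"
```

```text
t 3.73 tcp [598.2 281.  133.1] yang -74.2 w 17.5 q6 1.56 F [-0.3 -1.2 -2.1]
shift [-0.0036  0.0091  0.1031] rot [-0.12 -0.19  0.75]
time_s: 4.15
tcp_pos: [595.7, 270.2, 38.9]
tool_rot: [0.992, 0.128, -0.002, -0.001]
force: [-1.7, -0.6, -1.8]
grip_width: 17.3
t 4.15 tcp [595.7 270.2  38.9] yang -75.3 w 17.3 q6 1.57 F [-1.7 -0.6 -1.8]
shift [ 0.0022 -0.0008  0.0189] rot [-0.12  0.27 -0.29]
```

```bash
python3 -m pendant '[{"gripper":-1,"x":0.002,"y":0,"z":0.012,"rx":0,"ry":0,"rz":0},{"gripper":-1,"x":0.002,"y":0,"z":0.016,"rx":0,"ry":0,"rz":0},{"gripper":-1,"x":0.002,"y":0,"z":0.018,"rx":0,"ry":0,"rz":0},{"gripper":-1,"x":0.002,"y":0,"z":0.018,"rx":0,"ry":0,"rz":0}]'; python3 -c "
from h import *
go(597.5,271.5,20,-75)"
```

```text
time_s: 4.48
tcp_pos: [598.1, 270.5, 21.6]
tool_rot: [0.992, 0.128, -0.002, -0.001]
force: [-0.7, -0.0, -0.9]
grip_width: 17.6
t 4.48 tcp [598.1 270.5  21.6] yang -75.3 w 17.6 q6 1.57 F [-0.7 -0.  -0.9]
shift [-0.0003 -0.0011  0.0016] rot [-0.12  0.22 -0.31]
```

```bash
python3 -m pendant '[{"gripper":-1,"x":0,"y":0,"z":0.002,"rx":0,"ry":0,"rz":0},{"gripper":-1,"x":0,"y":0,"z":0.003,"rx":0,"ry":0,"rz":0}]'; python3 -m pendant '[{"gripper":-1,"x":0,"y":0,"z":0.002,"rx":0,"ry":0,"rz":0},{"gripper":-1,"x":0,"y":0,"z":0.002,"rx":0,"ry":0,"rz":0}]';
```

```text
time_s: 4.65
tcp_pos: [599.4, 270.8, 20.8]
tool_rot: [0.992, 0.128, -0.0, -0.001]
force: [-3.8, -1.9, 12.0]
grip_width: 17.7
time_s: 4.82
tcp_pos: [599.9, 270.9, 20.8]
tool_rot: [0.992, 0.128, 0.0, -0.001]
force: [-3.4, -1.2, 6.0]
grip_width: 17.6
```

Contact with the well floor at TCP z≈20.8, so the floor is about 7 mm up. Release and rise.

```bash
python3 -m pendant '[{"gripper":-0.3,"x":0,"y":0,"z":0,"rx":0,"ry":0,"rz":0},{"gripper":-0.3,"x":0,"y":0,"z":0,"rx":0,"ry":0,"rz":0},{"gripper":-0.3,"x":0,"y":0,"z":0,"rx":0,"ry":0,"rz":0},{"gripper":-0.3,"x":0,"y":0,"z":0,"rx":0,"ry":0,"rz":0}]';  python3 -m pendant '[{"gripper":-0.3,"x":0,"y":0,"z":-0.02,"rx":0,"ry":0,"rz":0},{"gripper":-0.3,"x":0,"y":0,"z":-0.06,"rx":0,"ry":0,"rz":0},{"gripper":-0.3,"x":0,"y":0,"z":-0.1,"rx":0,"ry":0,"rz":0},{"gripper":-0.3,"x":0,"y":0,"z":-0.12,"rx":0,"ry":0,"rz":0},{"gripper":-0.1,"x":0,"y":0,"z":-0.12,"rx":0,"ry":0,"rz":0}]'; python3 -c "
from h import *
im,m=snap('wrist','w5.png',s=1.5)
print(pr(m,(597.5,271.5,67))*1.5)
go(595,-331,140,-60)"
```

```text
time_s: 5.15
tcp_pos: [600.2, 271.0, 21.1]
tool_rot: [0.992, 0.128, 0.001, -0.001]
force: [-0.5, -0.2, -0.3]
grip_width: 32.6
time_s: 5.57
tcp_pos: [603.6, 271.8, 147.7]
tool_rot: [0.992, 0.128, 0.006, -0.002]
force: [1.2, 0.3, 0.4]
grip_width: 35.7
[388.01250868 304.75054466]
t 5.62 tcp [602.1 271.3 144.6] yang -75.3 w 39.0 q6 1.57 F [-0.  -0.4 -0.8]
shift [-0.1599  0.5808  0.0022] rot [ -0.04  -0.5  -15.28]
```

View pics/w5.png

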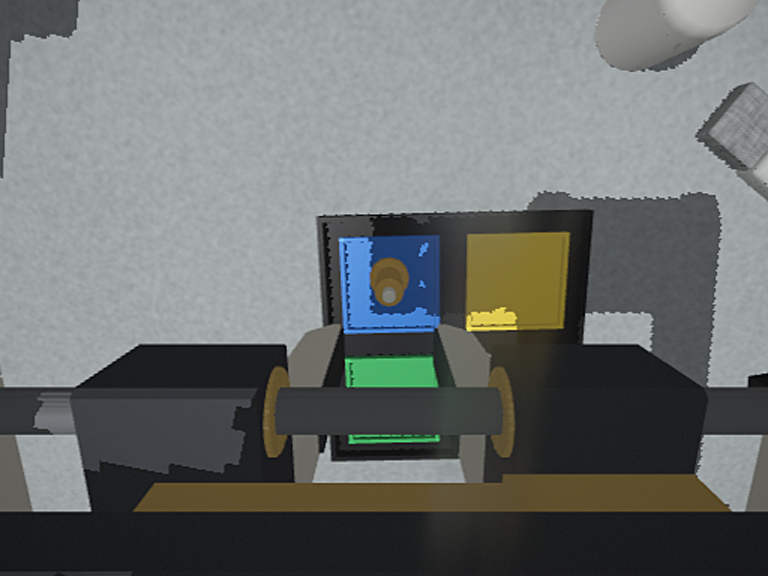

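The sleeve stands upright in the blue well: flange at (389,275), tip at (389,297), well spanning columns 342-440. Now the far screw.

```bash
python3 -m pendant '[{"gripper":0,"x":-0.055,"y":0.198,"z":0,"rx":0,"ry":0,"rz":0},{"gripper":0,"x":-0.055,"y":0.198,"z":0,"rx":0,"ry":0,"rz":0},{"gripper":0,"x":-0.055,"y":0.198,"z":0,"rx":0,"ry":0,"rz":0},{"gripper":0,"x":-0.055,"y":0.198,"z":0,"rx":0,"ry":0,"rz":0},{"gripper":0,"x":-0.055,"y":0.198,"z":0,"rx":0,"ry":0,"rz":0}]'; python3 -m pendant '[{"gripper":0,"x":-0.055,"y":0.198,"z":0,"rx":0,"ry":0,"rz":0},{"gripper":0,"x":-0.055,"y":0.198,"z":0,"rx":0,"ry":0,"rz":0},{"gripper":0,"x":-0.055,"y":0.198,"z":0,"rx":0,"ry":0,"rz":0},{"gripper":0,"x":-0.055,"y":0.198,"z":0,"rx":0,"ry":0,"rz":0},{"gripper":0,"x":-0.055,"y":0.198,"z":0,"rx":0,"ry":0,"rz":0}]'; python3 -c "
from h import *
go(595,-331,130,-75)"
```

```text
time_s: 6.03
tcp_pos: [597.7, 63.9, 141.7]
tool_rot: [0.992, 0.128, 0.002, -0.002]
force: [0.3, -0.8, 0.0]
grip_width: 46.7
time_s: 6.45
tcp_pos: [593.4, -143.2, 138.9]
tool_rot: [0.992, 0.128, 0.001, -0.002]
force: [0.1, -0.2, -0.6]
grip_width: 46.2
t 6.45 tcp [ 593.4 -143.2  138.9] yang -75.3 w 46.2 q6 0.89 F [ 0.1 -0.2 -0.6]
shift [-0.0462  0.1821  0.0079] rot [-0.26 -0.16 -0.28]
```

```bash
python3 -m pendant '[{"gripper":0,"x":-0.046,"y":0.182,"z":0.008,"rx":0,"ry":0,"rz":0},{"gripper":0,"x":-0.046,"y":0.182,"z":0.008,"rx":0,"ry":0,"rz":0},{"gripper":0,"x":-0.046,"y":0.182,"z":0.008,"rx":0,"ry":0,"rz":0},{"gripper":0,"x":-0.046,"y":0.182,"z":0.008,"rx":0,"ry":0,"rz":0},{"gripper":0,"x":-0.046,"y":0.182,"z":0.008,"rx":0,"ry":0,"rz":0}]'; python3 -c "
from h import *
im,m=snap('wrist','w6.png',s=1.5)
print(pr(m,(595,-331,34))*1.5,pr(m,(595,-331,0))*1.5)
go(595,-331,130)"
```

```text
time_s: 6.87
tcp_pos: [593.4, -335.2, 127.1]
tool_rot: [0.992, 0.127, -0.0, -0.003]
force: [0.2, 0.6, -0.3]
grip_width: 46.4
[384.74236893 283.81794754] [385.47364181 272.13706372]
t 6.92 tcp [ 593.  -338.5  126.6] yang -75.6 w 46.1 q6 0.64 F [ 1.  -2.9  0.5]
shift [ 0.0038 -0.0068 -0.0033] rot [-0.23  0.    0.  ]
```

View pics/w6.png

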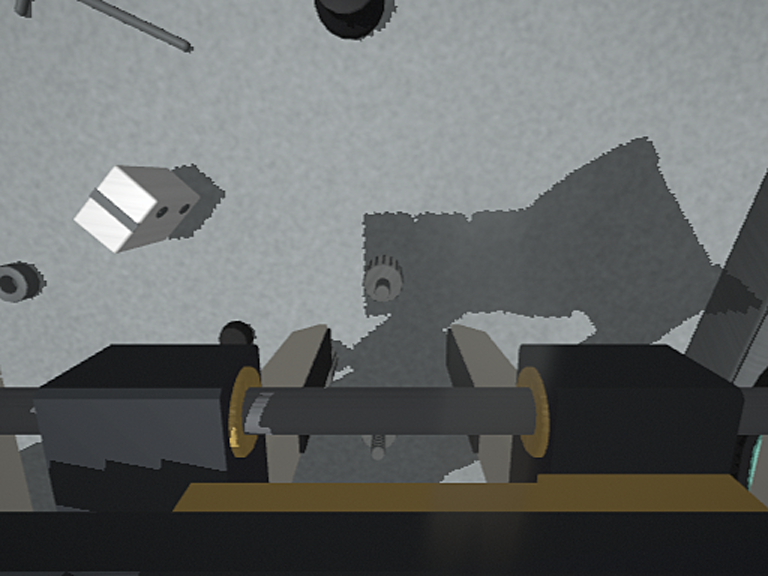

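The wrist view shows the far screw's head at (382,281), predicted (385,284), centred between the jaws. Only this one is in that spot; another screw sits 100 mm behind, at (378,440). Descend.

```bash
python3 -c "
from h import *
go(596,-330,8)"
python3 -m pendant '[{"gripper":0,"x":0.005,"y":-0.0075,"z":0.02,"rx":0,"ry":0,"rz":0},{"gripper":0,"x":0.005,"y":-0.0075,"z":0.05,"rx":0,"ry":0,"rz":0},{"gripper":0,"x":0.005,"y":-0.0075,"z":0.08,"rx":0,"ry":0,"rz":0},{"gripper":0,"x":0.005,"y":-0.0075,"z":0.1,"rx":0,"ry":0,"rz":0},{"gripper":0,"x":0.005,"y":-0.0075,"z":0.1,"rx":0,"ry":0,"rz":0}]'; python3 -c "
from h import *
go(596,-330,8)"
```

```text
t 6.92 tcp [ 593.  -338.5  126.6] yang -75.6 w 46.1 q6 0.64 F [ 1.  -2.9  0.5]
shift [ 0.005  -0.007   0.1187] rot [-0.23  0.    0.  ]
time_s: 7.33
tcp_pos: [591.7, -326.1, 19.2]
tool_rot: [0.992, 0.125, -0.005, -0.007]
force: [-1.2, 0.5, -1.1]
grip_width: 46.6
t 7.33 tcp [ 591.7 -326.1   19.2] yang -75.6 w 46.6 q6 0.65 F [-1.2  0.5 -1.1]
shift [0.0033 0.005  0.0111] rot [-0.83  0.45  0.  ]
```

```bash
python3 -m pendant '[{"gripper":0,"x":0.003,"y":0.004,"z":0.006,"rx":-0.5,"ry":0,"rz":0},{"gripper":0,"x":0.003,"y":0.004,"z":0.01,"rx":-0.5,"ry":0,"rz":0},{"gripper":0,"x":0.003,"y":0.004,"z":0.01,"rx":-0.5,"ry":0,"rz":0}]'; python3 -c "
from h import *
go(596,-330,8)"
```

```text
time_s: 7.58
tcp_pos: [595.3, -328.7, 8.4]
tool_rot: [0.992, 0.126, -0.005, -0.003]
force: [0.0, -0.1, 0.5]
grip_width: 46.3
t 7.58 tcp [ 595.3 -328.7    8.4] yang -75.6 w 46.3 q6 0.65 F [ 0.  -0.1  0.5]
shift [0.0003 0.0014 0.0004] rot [-0.37  0.49  0.  ]
```

```bash
python3 -m pendant '[{"gripper":-1,"x":0,"y":0.001,"z":0,"rx":0,"ry":0,"rz":0},{"gripper":-1,"x":0,"y":0.001,"z":0,"rx":0,"ry":0,"rz":0},{"gripper":-1,"x":0,"y":0.001,"z":0,"rx":0,"ry":0,"rz":0},{"gripper":-1,"x":0,"y":0.001,"z":0,"rx":0,"ry":0,"rz":0},{"gripper":-1,"x":0,"y":0.001,"z":0,"rx":0,"ry":0,"rz":0}]' 15; python3 -m pendant '[{"gripper":-1,"x":0,"y":0,"z":-0.01,"rx":0,"ry":0,"rz":0},{"gripper":-1,"x":0,"y":0,"z":-0.04,"rx":0,"ry":0,"rz":0},{"gripper":-1,"x":0,"y":0,"z":-0.08,"rx":0,"ry":0,"rz":0},{"gripper":-1,"x":0,"y":0,"z":-0.115,"rx":0,"ry":0,"rz":0},{"gripper":-1,"x":0,"y":0,"z":-0.115,"rx":0,"ry":0,"rz":0}]' 20;python3 -c "
from h import *
im,m=snap('wrist','w7.png',s=1.5)
go(623,183.5,134)"
```

```text
time_s: 8.0
tcp_pos: [596.1, -330.0, 9.4]
tool_rot: [0.992, 0.126, -0.004, -0.002]
force: [-0.4, 0.1, 2.8]
grip_width: 23.4
time_s: 8.42
tcp_pos: [601.0, -333.3, 134.3]
tool_rot: [0.992, 0.126, 0.001, 0.003]
force: [2.1, -0.4, 0.1]
grip_width: 23.6
t 8.47 tcp [ 599.7 -332.4  130.8] yang -75.6 w 23.7 q6 0.65 F [ 0.6  0.2 -0.9]
shift [ 0.1511 -0.4938 -0.005 ] rot [ 0.19  0.05 -0.  ]
```

View pics/w7.png

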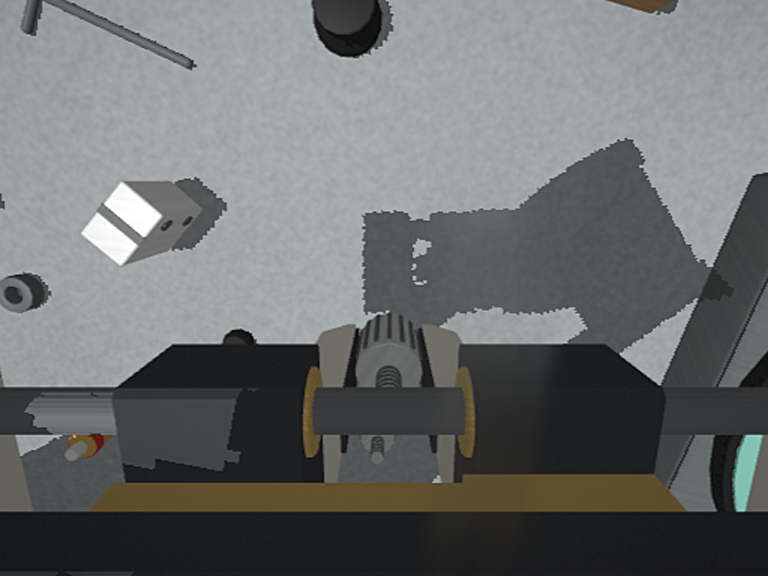

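The screw is held upright, with its head at (390,345). On to the yellow well.

```bash
python3 -m pendant '[{"gripper":-1,"x":0.06,"y":-0.195,"z":0,"rx":0,"ry":0,"rz":0},{"gripper":-1,"x":0.06,"y":-0.195,"z":0,"rx":0,"ry":0,"rz":0},{"gripper":-1,"x":0.06,"y":-0.195,"z":0,"rx":0,"ry":0,"rz":0},{"gripper":-1,"x":0.06,"y":-0.195,"z":0,"rx":0,"ry":0,"rz":0},{"gripper":-1,"x":0.06,"y":-0.195,"z":0,"rx":0,"ry":0,"rz":0}]'; python3 -m pendant '[{"gripper":-1,"x":0.06,"y":-0.195,"z":0,"rx":0,"ry":0,"rz":0},{"gripper":-1,"x":0.06,"y":-0.195,"z":0,"rx":0,"ry":0,"rz":0},{"gripper":-1,"x":0.06,"y":-0.195,"z":0,"rx":0,"ry":0,"rz":0},{"gripper":-1,"x":0.06,"y":-0.195,"z":0,"rx":0,"ry":0,"rz":0},{"gripper":-1,"x":0.06,"y":-0.195,"z":0,"rx":0,"ry":0,"rz":0}]';python3 -c "
from h import *
go(623,183.5,130)"
```

```text
time_s: 8.88
tcp_pos: [608.0, -125.7, 129.3]
tool_rot: [0.992, 0.126, -0.001, 0.001]
force: [0.8, -0.4, -1.5]
grip_width: 23.5
time_s: 9.3
tcp_pos: [616.3, 80.3, 128.0]
tool_rot: [0.992, 0.126, -0.002, 0.001]
force: [0.9, -0.3, -1.1]
grip_width: 23.3
t 9.3 tcp [616.3  80.3 128. ] yang -75.6 w 23.3 q6 1.27 F [ 0.9 -0.3 -1.1]
shift [ 0.0322 -0.0982 -0.0022] rot [ 0.04  0.25 -0.  ]
```

```bash
python3 -m pendant '[{"gripper":-1,"x":0.032,"y":-0.098,"z":0,"rx":0,"ry":0,"rz":0},{"gripper":-1,"x":0.032,"y":-0.098,"z":0,"rx":0,"ry":0,"rz":0},{"gripper":-1,"x":0.032,"y":-0.098,"z":0,"rx":0,"ry":0,"rz":0},{"gripper":-1,"x":0.032,"y":-0.098,"z":0,"rx":0,"ry":0,"rz":0},{"gripper":-1,"x":0.032,"y":-0.098,"z":0.03,"rx":0,"ry":0,"rz":0}]';python3 -c "
from h import *
im,m=snap('wrist','w8.png',s=1.5)
print(pr(m,(623,183.5,7))*1.5)
go(623,183.5,30)"
```

```text
time_s: 9.72
tcp_pos: [626.0, 185.5, 102.7]
tool_rot: [0.992, 0.127, 0.003, 0.001]
force: [1.8, -0.3, 0.0]
grip_width: 23.7
[391.46157272 293.17679853]
t 9.77 tcp [620.7 183.6  92.9] yang -75.4 w 23.3 q6 1.43 F [-2.6 -0.8 -5.5]
shift [0.0028 0.0006 0.0629] rot [ 0.03  0.5  -0.  ]
```

View pics/w8.png

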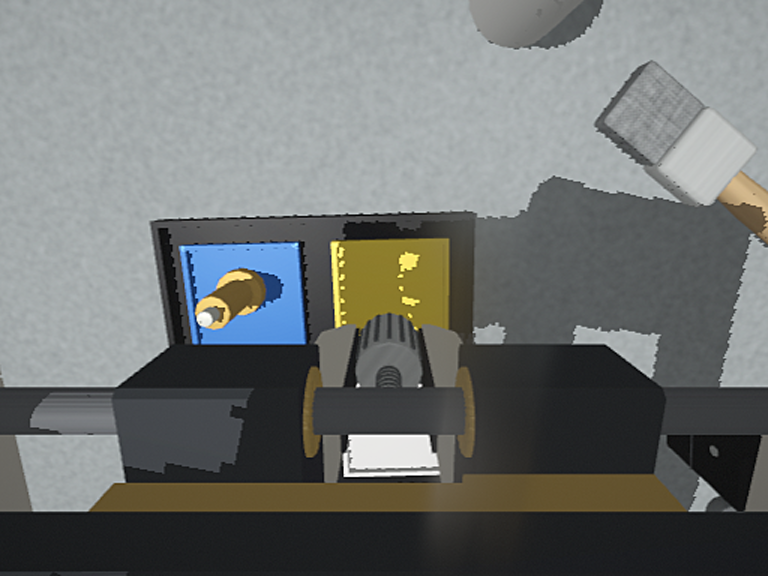

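```bash
python3 -m pendant '[{"gripper":-1,"x":0.003,"y":0.001,"z":0.02,"rx":0,"ry":0,"rz":0},{"gripper":-1,"x":0.003,"y":0.001,"z":0.045,"rx":0,"ry":0,"rz":0},{"gripper":-1,"x":0.003,"y":0.001,"z":0.062,"rx":0,"ry":0,"rz":0},{"gripper":-1,"x":0.003,"y":0.001,"z":0.065,"rx":0,"ry":0,"rz":0},{"gripper":-1,"x":0.003,"y":0.001,"z":0.068,"rx":0,"ry":0,"rz":0}]';python3 -c "
from h import *
go(623,183.5,18)"
```

```text
time_s: 10.18
tcp_pos: [622.0, 182.0, 23.6]
tool_rot: [0.992, 0.126, -0.006, 0.001]
force: [0.0, 0.1, -0.5]
grip_width: 23.2
t 10.18 tcp [622.  182.   23.6] yang -75.5 w 23.2 q6 1.43 F [ 0.   0.1 -0.5]
shift [ 0.0015 -0.0012  0.0056] rot [ 0.01  0.72 -0.  ]
```

```bash
python3 -m pendant '[{"gripper":-1,"x":0.001,"y":0,"z":0.003,"rx":0,"ry":0.5,"rz":0},{"gripper":-1,"x":0.001,"y":0,"z":0.005,"rx":0,"ry":0.5,"rz":0},{"gripper":-1,"x":0.001,"y":0,"z":0.005,"rx":0,"ry":0.5,"rz":0}]';python3 -m pendant '[{"gripper":-1,"x":0,"y":0,"z":0.002,"rx":0,"ry":0,"rz":0},{"gripper":-1,"x":0,"y":0,"z":0.002,"rx":0,"ry":0,"rz":0}]'
```

```text
time_s: 10.43
tcp_pos: [623.2, 182.0, 19.2]
tool_rot: [0.992, 0.126, -0.001, 0.0]
force: [0.2, 0.1, -0.6]
grip_width: 23.4
time_s: 10.6
tcp_pos: [623.6, 182.0, 17.9]
tool_rot: [0.992, 0.126, -0.001, 0.0]
force: [-0.2, 0.5, -0.7]
grip_width: 23.5
```

```bash
python3 -m pendant '[{"gripper":-1,"x":0,"y":0,"z":0.002,"rx":0,"ry":0,"rz":0},{"gripper":-1,"x":0,"y":0,"z":0.002,"rx":0,"ry":0,"rz":0}]'; python3 -m pendant '[{"gripper":-1,"x":0,"y":0,"z":0.001,"rx":0,"ry":0,"rz":0},{"gripper":-1,"x":0,"y":0,"z":0.001,"rx":0,"ry":0,"rz":0}]'
```

```text
time_s: 10.77
tcp_pos: [624.2, 182.1, 16.5]
tool_rot: [0.992, 0.126, -0.0, 0.0]
force: [-0.4, -0.2, 1.1]
grip_width: 23.7
time_s: 10.93
tcp_pos: [624.3, 182.1, 16.4]
tool_rot: [0.992, 0.126, 0.0, 0.0]
force: [-1.8, -0.7, 5.3]
grip_width: 23.4
```

Contact at z=16.4, as expected. Release with a small opening and rise.

```bash
python3 -m pendant '[{"gripper":-0.2,"x":0,"y":0,"z":0,"rx":0,"ry":0,"rz":0},{"gripper":-0.2,"x":0,"y":0,"z":0,"rx":0,"ry":0,"rz":0},{"gripper":-0.2,"x":0,"y":0,"z":0,"rx":0,"ry":0,"rz":0},{"gripper":-0.2,"x":0,"y":0,"z":0,"rx":0,"ry":0,"rz":0}]';  python3 -m pendant '[{"gripper":-0.2,"x":0,"y":0,"z":-0.02,"rx":0,"ry":0,"rz":0},{"gripper":-0.2,"x":0,"y":0,"z":-0.06,"rx":0,"ry":0,"rz":0},{"gripper":-0.2,"x":0,"y":0,"z":-0.1,"rx":0,"ry":0,"rz":0},{"gripper":-0.2,"x":0,"y":0,"z":-0.12,"rx":0,"ry":0,"rz":0},{"gripper":-0.1,"x":0,"y":0,"z":-0.12,"rx":0,"ry":0,"rz":0}]'; python3 -c "
from h import *
im,m=snap('wrist','w9.png',s=1.5)
np.set_printoptions(precision=1,suppress=True)
# clamp fit from w7 view, tcp pose unavailable; use scene+top
go(604,-182,150)"
```

```text
time_s: 11.27
tcp_pos: [624.2, 182.1, 16.3]
tool_rot: [0.992, 0.126, 0.0, 0.0]
force: [-0.0, -0.2, -0.2]
grip_width: 36.8
time_s: 11.68
tcp_pos: [627.8, 182.8, 142.8]
tool_rot: [0.992, 0.126, 0.006, 0.001]
force: [1.3, 0.5, 0.4]
grip_width: 40.3
t 11.73 tcp [626.2 182.5 139.6] yang -75.5 w 40.9 q6 1.43 F [-0.9  0.6 -0.9]
shift [-0.1  0.3 -0. ] rot [ 0.1 -0.4  0. ]
```

View pics/w9.png

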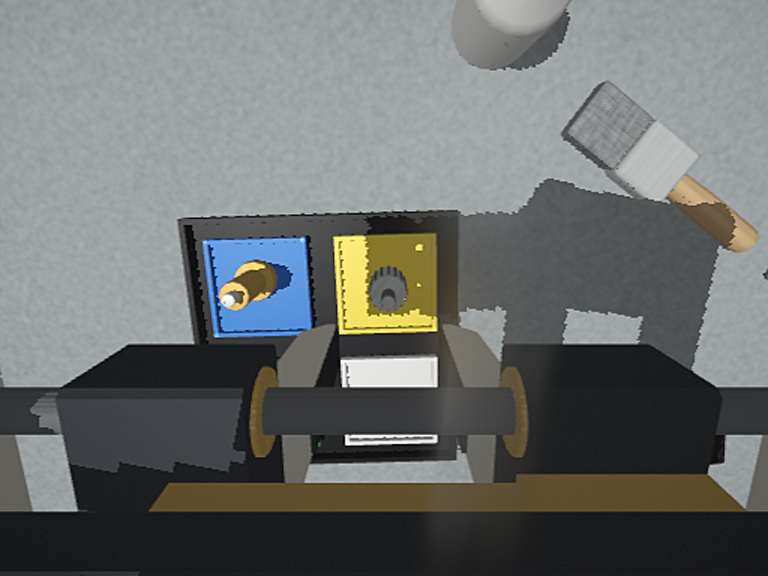

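Both parts stand in their wells: the sleeve at (262,278) and the screw at (388,288). Now the plain clamp, gripped across its 40 mm (world -32°).

```bash
python3 -c "
from h import *
go(604,-181,140,-32)"; python3 -m pendant '[{"gripper":0.3,"x":-0.055,"y":0.198,"z":0,"rx":0,"ry":0,"rz":-20},{"gripper":0.3,"x":-0.055,"y":0.198,"z":0,"rx":0,"ry":0,"rz":-20},{"gripper":0.3,"x":-0.055,"y":0.198,"z":0,"rx":0,"ry":0,"rz":-20},{"gripper":0.3,"x":-0.055,"y":0.198,"z":0,"rx":0,"ry":0,"rz":-20},{"gripper":0.3,"x":-0.055,"y":0.198,"z":0,"rx":0,"ry":0,"rz":-20}]'; python3 -c "
from h import *
go(604,-181,140,-32)"
```

```text
t 11.73 tcp [626.2 182.5 139.6] yang -75.5 w 40.9 q6 1.43 F [-0.9  0.6 -0.9]
shift [-0.1125  0.3464 -0.0005] rot [  0.24  -0.31 -43.5 ]
time_s: 12.15
tcp_pos: [621.0, -24.0, 137.6]
tool_rot: [0.955, 0.297, 0.002, 0.0]
force: [1.3, -0.8, 0.0]
grip_width: 59.9
t 12.15 tcp [621.  -24.  137.6] yang -55.4 w 59.9 q6 0.75 F [ 1.3 -0.8  0. ]
shift [-0.1031  0.1196 -0.0026] rot [  0.12  -0.16 -23.43]
```

```bash
python3 -m pendant '[{"gripper":0.3,"x":-0.103,"y":0.119,"z":0,"rx":0,"ry":0,"rz":-23.5},{"gripper":0.3,"x":-0.103,"y":0.119,"z":0,"rx":0,"ry":0,"rz":-23.5},{"gripper":0.3,"x":-0.103,"y":0.119,"z":0,"rx":0,"ry":0,"rz":-23.5},{"gripper":0.3,"x":-0.103,"y":0.119,"z":0,"rx":0,"ry":0,"rz":-23.5},{"gripper":0.3,"x":-0.103,"y":0.119,"z":0,"rx":0,"ry":0,"rz":-23.5}]'; python3 -m pendant '[{"gripper":0.3,"x":0,"y":0,"z":0,"rx":0,"ry":0,"rz":0}]'; python3 -c "
from h import *
im,m=snap('wrist','w10.png',s=1.5)
print(pr(m,(604,-181,56))*1.5,pr(m,(604,-181,0))*1.5)
go(604,-181,140,-32)"
```

```text
time_s: 12.57
tcp_pos: [601.7, -187.7, 135.0]
tool_rot: [0.875, 0.484, -0.0, 0.001]
force: [0.5, 0.2, 0.0]
grip_width: 60.5
time_s: 12.65
tcp_pos: [600.6, -188.9, 133.3]
tool_rot: [0.876, 0.482, -0.001, -0.001]
force: [0.6, 0.1, -1.1]
grip_width: 60.3
[388.12674156 281.64124306] [388.3900566  263.07439966]
t 12.7 tcp [ 600.2 -189.1  132.7] yang -32.3 w 60.3 q6 0.08 F [ 0.1 -0.4 -0.3]
shift [ 0.0088 -0.0011 -0.0073] rot [-0.14  0.11 -0.3 ]
```

View pics/w10.png

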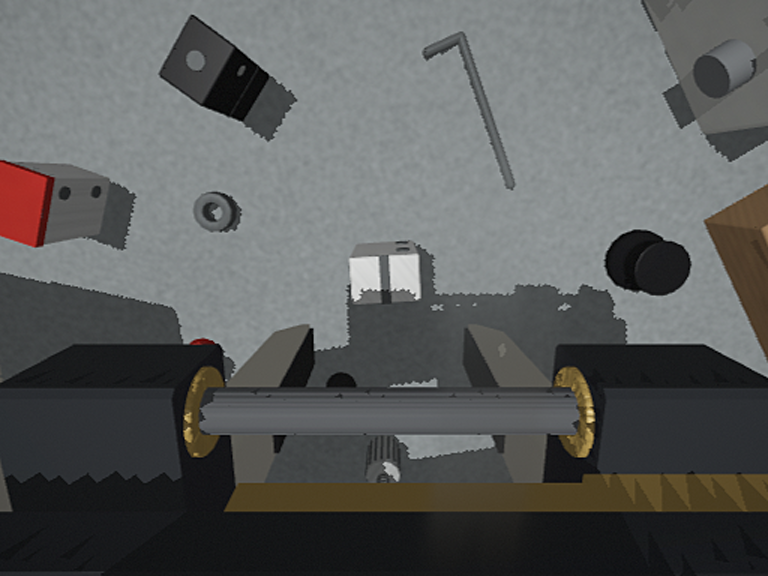

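The plain clamp, with no red on it, has its top centre at (386,279) against a prediction of (388,282). It is square to the jaws. The holder is at (195,60), its pin hole visible on the top and a side. Descend on the clamp.

```bash
python3 -c "
from h import *
go(605,-180.5,12,-31)";python3 -m pendant '[{"gripper":0.3,"x":0.009,"y":-0.001,"z":0.01,"rx":0,"ry":0,"rz":-2},{"gripper":0.3,"x":0.009,"y":-0.001,"z":0.03,"rx":0,"ry":0,"rz":-2},{"gripper":0.3,"x":0.009,"y":-0.001,"z":0.06,"rx":0,"ry":0,"rz":-2},{"gripper":0.3,"x":0.009,"y":-0.001,"z":0.09,"rx":0,"ry":0,"rz":-2},{"gripper":0.3,"x":0.009,"y":-0.001,"z":0.11,"rx":0,"ry":0,"rz":-2}]';python3 -c "
from h import *
go(605,-180.5,12,-31)"
```

```text
t 12.7 tcp [ 600.2 -189.1  132.7] yang -32.3 w 60.3 q6 0.08 F [ 0.1 -0.4 -0.3]
shift [ 0.0101 -0.0002  0.1207] rot [-0.15  0.11 -1.3 ]
time_s: 13.12
tcp_pos: [602.3, -177.2, 18.8]
tool_rot: [0.866, 0.499, -0.003, -0.003]
force: [-1.3, -0.5, -0.7]
grip_width: 60.4
t 13.12 tcp [ 602.3 -177.2   18.8] yang -30.1 w 60.4 q6 0.06 F [-1.3 -0.5 -0.7]
shift [-0.0015  0.004   0.0067] rot [-0.42  0.1   0.92]
```

```bash
python3 -m pendant '[{"gripper":0.3,"x":0,"y":0.003,"z":0.003,"rx":0,"ry":0,"rz":0},{"gripper":0.3,"x":0,"y":0.003,"z":0.003,"rx":0,"ry":0,"rz":0},{"gripper":0.3,"x":0,"y":0.003,"z":0.003,"rx":0,"ry":0,"rz":0}]';python3 -c "
from h import *
go(605,-180.5,12,-31)"; python3 -m pendant '[{"gripper":-0.5,"x":0,"y":0,"z":0,"rx":0,"ry":0,"rz":0},{"gripper":-0.5,"x":0,"y":0,"z":0,"rx":0,"ry":0,"rz":0},{"gripper":-0.5,"x":0,"y":0,"z":0,"rx":0,"ry":0,"rz":0},{"gripper":-0.5,"x":0,"y":0,"z":0,"rx":0,"ry":0,"rz":0},{"gripper":-0.5,"x":0,"y":0,"z":0,"rx":0,"ry":0,"rz":0}]' 20
```

```text
time_s: 13.37
tcp_pos: [605.4, -177.1, 15.6]
tool_rot: [0.866, 0.5, -0.003, -0.003]
force: [-0.8, -0.6, 0.7]
grip_width: 60.4
t 13.37 tcp [ 605.4 -177.1   15.6] yang -29.9 w 60.4 q6 0.06 F [-0.8 -0.6  0.7]
shift [-0.0031  0.0014  0.0036] rot [-0.45  0.09  1.06]
time_s: 13.78
tcp_pos: [606.0, -177.3, 16.9]
tool_rot: [0.866, 0.5, -0.002, -0.002]
force: [-1.0, 1.6, 5.5]
grip_width: 40.0
```

```bash
python3 -m pendant '[{"gripper":-0.5,"x":0,"y":0,"z":-0.01,"rx":0,"ry":0,"rz":0},{"gripper":-0.5,"x":0,"y":0,"z":-0.04,"rx":0,"ry":0,"rz":0},{"gripper":-0.5,"x":0,"y":0,"z":-0.08,"rx":0,"ry":0,"rz":0},{"gripper":-0.5,"x":0,"y":0,"z":-0.115,"rx":0,"ry":0,"rz":0},{"gripper":-0.5,"x":0,"y":0,"z":-0.115,"rx":0,"ry":0,"rz":0}]' 25;python3 -c "
from h import *
im,m=snap('wrist','w11.png',s=1.5)
go(510,246,134,-75)"
```

```text
time_s: 14.2
tcp_pos: [610.9, -179.7, 140.8]
tool_rot: [0.866, 0.5, 0.002, 0.003]
force: [2.6, -0.4, 0.2]
grip_width: 39.9
t 14.25 tcp [ 609.5 -179.1  137.4] yang -30.0 w 40.0 q6 0.06 F [ 0.5  0.2 -2.3]
shift [ 0.3186 -0.2985  0.0021] rot [ 0.22 -0.06 45.03]
```

View pics/w11.png

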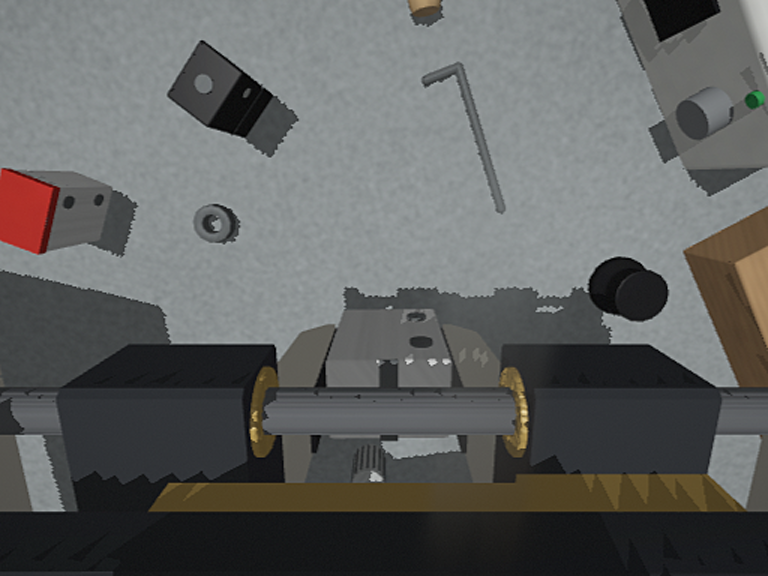

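The clamp is held square and upright in the jaws. Carry it to green.

```bash
python3 -m pendant '[{"gripper":-0.5,"x":0.14,"y":-0.135,"z":0,"rx":0,"ry":0,"rz":23},{"gripper":-0.5,"x":0.14,"y":-0.135,"z":0,"rx":0,"ry":0,"rz":23},{"gripper":-0.5,"x":0.14,"y":-0.135,"z":0,"rx":0,"ry":0,"rz":23},{"gripper":-0.5,"x":0.14,"y":-0.135,"z":0,"rx":0,"ry":0,"rz":23},{"gripper":-0.5,"x":0.14,"y":-0.135,"z":0,"rx":0,"ry":0,"rz":23}]';python3 -c "
from h import *
go(512,246.5,134,-75)"
```

```text
time_s: 14.67
tcp_pos: [559.6, 13.1, 135.5]
tool_rot: [0.948, 0.317, -0.0, 0.0]
force: [-0.2, -0.1, -0.4]
grip_width: 39.7
t 14.67 tcp [559.6  13.1 135.5] yang -53.0 w 39.7 q6 0.75 F [-0.2 -0.1 -0.4]
shift [ 0.1023 -0.2152  0.0014] rot [2.000e-02 5.000e-02 2.196e+01]
```

```bash
python3 -m pendant '[{"gripper":-0.5,"x":0.085,"y":-0.18,"z":0,"rx":0,"ry":0,"rz":22},{"gripper":-0.5,"x":0.085,"y":-0.18,"z":0,"rx":0,"ry":0,"rz":22},{"gripper":-0.5,"x":0.085,"y":-0.18,"z":0,"rx":0,"ry":0,"rz":22},{"gripper":-0.5,"x":0.085,"y":-0.18,"z":0,"rx":0,"ry":0,"rz":22},{"gripper":-0.5,"x":0.085,"y":-0.18,"z":0,"rx":0,"ry":0,"rz":22}]';python3 -c "
from h import *
go(512,246.5,134,-75)"
```

```text
time_s: 15.08
tcp_pos: [518.5, 205.4, 134.3]
tool_rot: [0.992, 0.129, -0.002, 0.0]
force: [0.7, 0.0, -2.1]
grip_width: 40.3
t 15.08 tcp [518.5 205.4 134.3] yang -75.2 w 40.3 q6 1.49 F [ 0.7  0.  -2.1]
shift [ 0.0042 -0.0414  0.0002] rot [ 0.03  0.18 -0.22]
```

```bash
python3 -m pendant '[{"gripper":-0.5,"x":0.004,"y":-0.041,"z":0,"rx":0,"ry":0,"rz":0},{"gripper":-0.5,"x":0.004,"y":-0.041,"z":0,"rx":0,"ry":0,"rz":0},{"gripper":-0.5,"x":0.004,"y":-0.041,"z":0,"rx":0,"ry":0,"rz":0},{"gripper":-0.5,"x":0.004,"y":-0.041,"z":0,"rx":0,"ry":0,"rz":0}]';python3 -c "
from h import *
im,m=snap('wrist','w12.png',s=1.5)
print(pr(m,(510,246,7))*1.5)
go(512,246.5,30,-75)"
```

```text
time_s: 15.42
tcp_pos: [511.1, 245.8, 133.2]
tool_rot: [0.992, 0.129, -0.003, 0.001]
force: [0.6, 0.7, -0.7]
grip_width: 39.9
[388.89913081 276.56732791]
t 15.47 tcp [511.6 245.1 133.5] yang -75.2 w 39.8 q6 1.56 F [ 0.1 -0.5 -2. ]
shift [ 0.0013 -0.0014  0.1034] rot [ 0.06  0.28 -0.24]
```

View pics/w12.png

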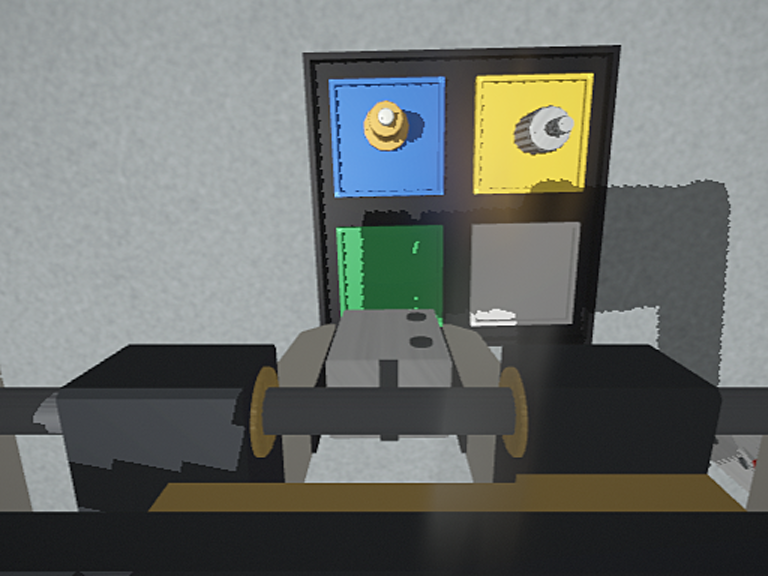

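Green well centre at (389,276), as predicted (389,277). Lower.

```bash
python3 -m pendant '[{"gripper":-0.5,"x":0.001,"y":-0.001,"z":0.04,"rx":0,"ry":0,"rz":0},{"gripper":-0.5,"x":0.001,"y":-0.001,"z":0.07,"rx":0,"ry":0,"rz":0},{"gripper":-0.5,"x":0.001,"y":-0.001,"z":0.09,"rx":0,"ry":0,"rz":0},{"gripper":-0.5,"x":0.001,"y":-0.001,"z":0.1,"rx":0,"ry":0,"rz":0},{"gripper":-0.5,"x":0.001,"y":-0.001,"z":0.1,"rx":0,"ry":0,"rz":0}]';python3 -c "
from h import *
go(512,246.5,26,-75)"
```

```text
time_s: 15.88
tcp_pos: [510.5, 243.9, 30.9]
tool_rot: [0.992, 0.127, -0.005, 0.001]
force: [0.7, -0.2, -2.6]
grip_width: 40.2
t 15.88 tcp [510.5 243.9  30.9] yang -75.4 w 40.2 q6 1.57 F [ 0.7 -0.2 -2.6]
shift [ 0.0022 -0.0021  0.0049] rot [ 0.07  0.58 -0.38]
```

```bash
python3 -m pendant '[{"gripper":-0.5,"x":0.001,"y":-0.002,"z":0.004,"rx":0,"ry":0.5,"rz":0},{"gripper":-0.5,"x":0.001,"y":-0.002,"z":0.005,"rx":0,"ry":0.5,"rz":0},{"gripper":-0.5,"x":0.001,"y":-0.002,"z":0.005,"rx":0,"ry":0.5,"rz":0}]';python3 -m pendant '[{"gripper":-0.5,"x":0,"y":0,"z":0.002,"rx":0,"ry":0,"rz":0},{"gripper":-0.5,"x":0,"y":0,"z":0.002,"rx":0,"ry":0,"rz":0}]'
```

```text
time_s: 16.13
tcp_pos: [511.6, 246.0, 26.8]
tool_rot: [0.992, 0.127, 0.0, 0.001]
force: [0.5, -0.2, -1.6]
grip_width: 40.0
time_s: 16.3
tcp_pos: [512.3, 246.1, 25.7]
tool_rot: [0.992, 0.127, 0.001, 0.001]
force: [0.7, 0.2, -2.0]
grip_width: 39.6
```

```bash
python3 -m pendant '[{"gripper":-0.5,"x":0,"y":0,"z":0.002,"rx":0,"ry":0,"rz":0},{"gripper":-0.5,"x":0,"y":0,"z":0.002,"rx":0,"ry":0,"rz":0}]'; python3 -m pendant '[{"gripper":-0.5,"x":0,"y":0,"z":0.001,"rx":0,"ry":0,"rz":0},{"gripper":-0.5,"x":0,"y":0,"z":0.001,"rx":0,"ry":0,"rz":0}]'
```

```text
time_s: 16.47
tcp_pos: [512.6, 246.3, 24.0]
tool_rot: [0.992, 0.127, 0.002, 0.0]
force: [0.4, -0.5, -1.6]
grip_width: 39.9
time_s: 16.63
tcp_pos: [512.7, 246.3, 23.8]
tool_rot: [0.992, 0.127, 0.002, 0.001]
force: [-2.2, -0.5, 5.4]
grip_width: 39.9
```

Contact. Release and rise.

```bash
python3 -m pendant '[{"gripper":0.15,"x":0,"y":0,"z":0,"rx":0,"ry":0,"rz":0},{"gripper":0.15,"x":0,"y":0,"z":0,"rx":0,"ry":0,"rz":0},{"gripper":0.15,"x":0,"y":0,"z":0,"rx":0,"ry":0,"rz":0},{"gripper":0.15,"x":0,"y":0,"z":0,"rx":0,"ry":0,"rz":0}]';  python3 -m pendant '[{"gripper":0.15,"x":0,"y":0,"z":-0.02,"rx":0,"ry":0,"rz":0},{"gripper":0.15,"x":0,"y":0,"z":-0.06,"rx":0,"ry":0,"rz":0},{"gripper":0.15,"x":0,"y":0,"z":-0.1,"rx":0,"ry":0,"rz":0},{"gripper":0.15,"x":0,"y":0,"z":-0.12,"rx":0,"ry":0,"rz":0},{"gripper":0.15,"x":0,"y":0,"z":-0.12,"rx":0,"ry":0,"rz":0}]'; python3 -c "
from h import *
im,m=snap('wrist','w13.png',s=1.5)
b,_=snap('scene','s13.png',crop=(240,180,320,260),s=7)
t,_=snap('top','t13.png',crop=(235,140,295,200),s=10)
go(588,-33,150)"
```

```text
time_s: 16.97
tcp_pos: [512.8, 246.4, 23.9]
tool_rot: [0.992, 0.127, 0.002, 0.0]
force: [-0.5, -0.1, 0.1]
grip_width: 53.1
time_s: 17.38
tcp_pos: [515.7, 247.5, 149.6]
tool_rot: [0.992, 0.127, 0.007, -0.0]
force: [0.1, 1.9, 0.7]
grip_width: 53.5
t 17.53 tcp [511.7 246.3 143. ] yang -75.4 w 53.7 q6 1.57 F [-1.7  0.1 -1. ]
shift [ 0.0033  0.2895 -0.0065] rot [ 0.09 -0.14  0.  ]
```

View pics/w13.png

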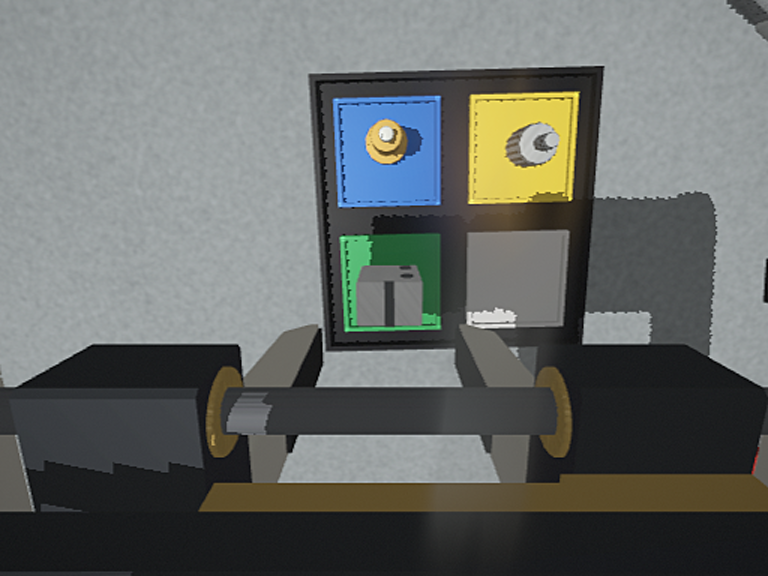

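View pics/s13.png

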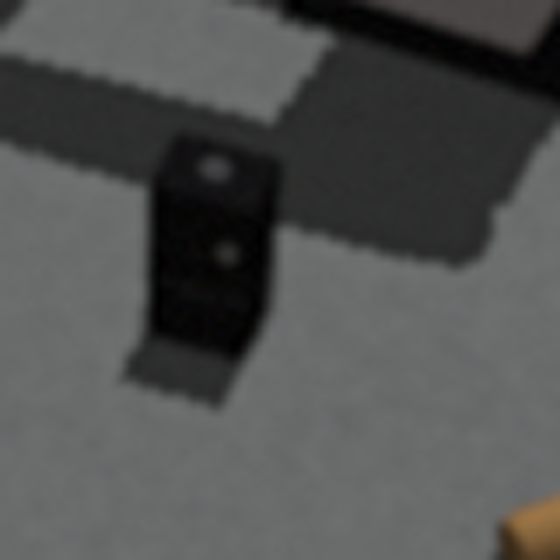

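View pics/t13.png

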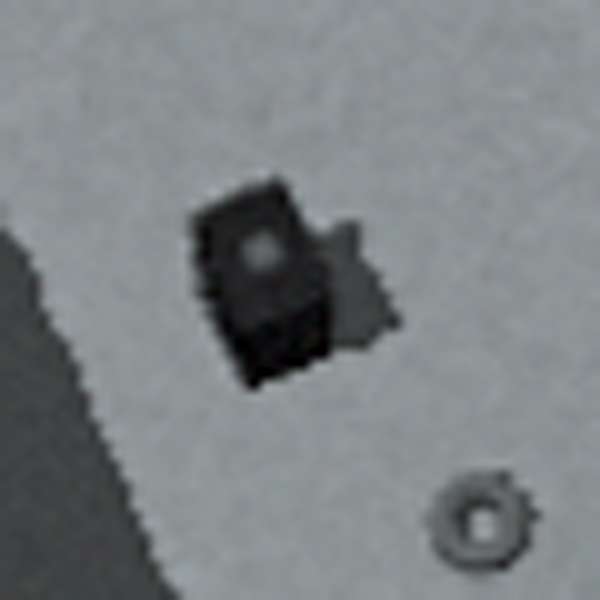

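The clamp stands upright in the green well: top at (389,303), well spanning columns 343-440. Now the holder.

```bash
python3 -c "
from h import *
m=eyes.camera_model('top');np.set_printoptions(precision=1,suppress=True)
for q in ((192,215),(278,178),(330,285),(240,325)): print(w(m,(q[0]+.5)/10-.5+235,(q[1]+.5)/10-.5+140,64))
m=eyes.camera_model('scene')
for q in ((178,132),(282,158),(270,208),(152,185)): print(w(m,(q[0]+.5)/7-.5+240,(q[1]+.5)/7-.5+180,64))
"
python3 -m pendant '[{"gripper":0.1,"x":0,"y":0.17,"z":0,"rx":0,"ry":0,"rz":0},{"gripper":0.1,"x":0,"y":0.17,"z":0,"rx":0,"ry":0,"rz":0},{"gripper":0.1,"x":0,"y":0.17,"z":0,"rx":0,"ry":0,"rz":0},{"gripper":0.1,"x":0,"y":0.17,"z":0,"rx":0,"ry":0,"rz":0},{"gripper":0.1,"x":0,"y":0.17,"z":0,"rx":0,"ry":0,"rz":0}]';python3 -c "
from h import *
im,m=snap('wrist','w14.png',s=1.5)
print(pr(m,(588,-34,64))*1.5,pr(m,(588,-34,0))*1.5, np.array(m['pose']).round(4).tolist())"
```

```text
[595.1 -18.8  64. ]
[603.9 -40.6  64. ]
[575.8 -52.6  64. ]
[566.3 -29.9  64. ]
[565.8 -29.6  64. ]
[595.7 -16.6  64. ]
[607.5 -35.5  64. ]
[576.3 -52.4  64. ]
time_s: 17.95
tcp_pos: [555.2, 75.5, 140.9]
tool_rot: [0.992, 0.125, -0.0, 0.002]
force: [0.1, 0.3, 0.2]
grip_width: 51.2
[589.0719258  286.72142623] [548.93081402 264.95785329] [[0.2479, -0.9405, -0.2325, 618.2679], [-0.9688, -0.2401, -0.0618, 92.9634], [0.0023, 0.2406, -0.9706, 306.4419], [0.0, 0.0, 0.0, 1.0]]
```

View pics/w14.png

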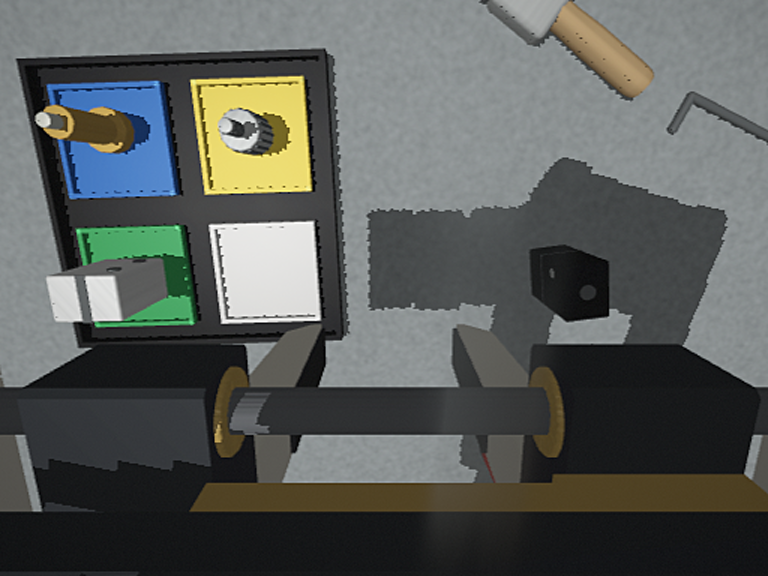

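```bash
python3 -c "
import cv2,numpy as np
a=cv2.imread('pics/raw_w14.png')[155:220,345:415]
b=cv2.imread('pics/raw_w10.png')[5:95,100:205]
f=lambda i,s: np.clip(cv2.resize(i,None,fx=s,fy=s,interpolation=cv2.INTER_CUBIC).astype(float)*2,0,255).astype('uint8')
cv2.imwrite('pics/hA.png',f(a,7));cv2.imwrite('pics/hB.png',f(b,6))"
```

```text
(no output)
```

View pics/hA.png

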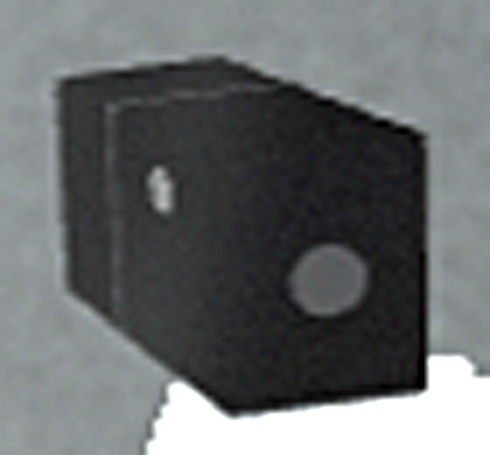

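View pics/hB.png

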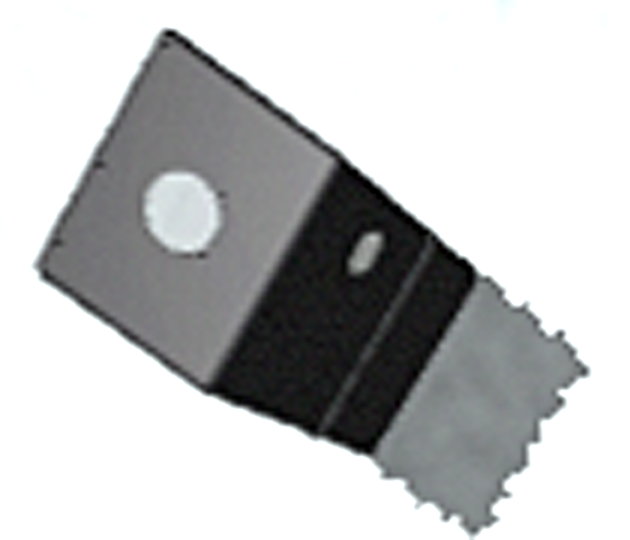

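The holder's pin looks flush on the wide faces (hB at (365,250)), so I'll grip across its 26 mm at world -67°.

```bash
python3 -c "
from h import *
go(586,-34.5,130,-67.5)"
```

```text
t 18.0 tcp [554.4  77.7 140.9] yang -75.7 w 51.2 q6 1.26 F [ 0.5 -0.1 -0.4]
shift [0.0028 0.1165 0.011 ] rot [ 0.07  0.08 -8.18]
```

```bash
python3 -m pendant '[{"gripper":0.1,"x":0.003,"y":0.1165,"z":0.005,"rx":0,"ry":0,"rz":-8},{"gripper":0.1,"x":0.003,"y":0.1165,"z":0.005,"rx":0,"ry":0,"rz":-8},{"gripper":0.1,"x":0.003,"y":0.1165,"z":0.005,"rx":0,"ry":0,"rz":-8},{"gripper":0.1,"x":0.003,"y":0.1165,"z":0.005,"rx":0,"ry":0,"rz":-8},{"gripper":0.1,"x":0.003,"y":0.1165,"z":0.005,"rx":0,"ry":0,"rz":-8}]';python3 -c "
from h import *
im,m=snap('wrist','w15.png',s=1.5)
print(pr(m,(586,-34.5,64))*1.5,pr(m,(586,-34.5,0))*1.5)
go(586,-34.5,12,-67.5)"
```

```text
time_s: 18.42
tcp_pos: [585.3, -35.0, 133.9]
tool_rot: [0.981, 0.192, -0.002, -0.0]
force: [0.3, -0.0, 0.2]
grip_width: 51.5
[390.01379769 296.46063666] [389.89910741 272.00634802]
t 18.47 tcp [585.  -33.6 134.2] yang -67.8 w 51.0 q6 0.94 F [-0.4 -0.2  0.1]
shift [0.0011 0.0015 0.1222] rot [-0.1   0.24 -0.25]
```

View pics/w15.png

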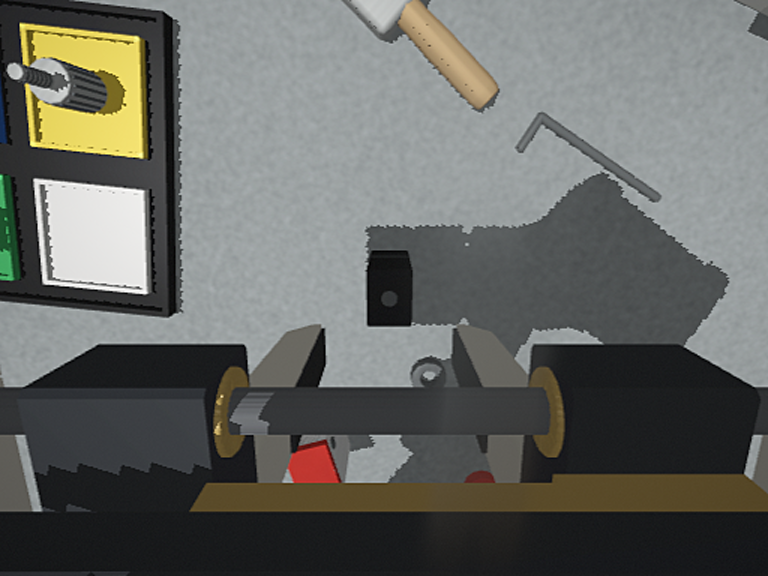

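The holder top is at (390,296), exactly as predicted and aligned. Descend.

```bash
python3 -m pendant '[{"gripper":0.1,"x":0.002,"y":0.0015,"z":0.03,"rx":0,"ry":0,"rz":0},{"gripper":0.1,"x":0.002,"y":0.0015,"z":0.07,"rx":0,"ry":0,"rz":0},{"gripper":0.1,"x":0.002,"y":0.0015,"z":0.1,"rx":0,"ry":0,"rz":0},{"gripper":0.1,"x":0.002,"y":0.0015,"z":0.116,"rx":0,"ry":0,"rz":0},{"gripper":0.1,"x":0.002,"y":0.0015,"z":0.118,"rx":0,"ry":0,"rz":0}]';python3 -c "
from h import *
go(586,-34.5,15,-67.5)"; python3 -m pendant '[{"gripper":-1,"x":0.001,"y":0,"z":0,"rx":0,"ry":0,"rz":0},{"gripper":-1,"x":0.001,"y":0,"z":0,"rx":0,"ry":0,"rz":0},{"gripper":-1,"x":0.001,"y":0,"z":0,"rx":0,"ry":0,"rz":0},{"gripper":-1,"x":0.001,"y":0,"z":0,"rx":0,"ry":0,"rz":0},{"gripper":-1,"x":0.001,"y":0,"z":0,"rx":0,"ry":0,"rz":0}]' 20
```

```text
time_s: 18.88
tcp_pos: [582.8, -30.7, 11.8]
tool_rot: [0.981, 0.194, -0.006, -0.003]
force: [-0.7, -0.0, -0.7]
grip_width: 51.2
t 18.88 tcp [582.8 -30.7  11.8] yang -67.6 w 51.2 q6 0.94 F [-0.7 -0.  -0.7]
shift [ 0.0015  0.0047 -0.0032] rot [-0.44  0.64 -0.12]
time_s: 19.3
tcp_pos: [584.8, -30.3, 13.4]
tool_rot: [0.981, 0.194, -0.005, -0.002]
force: [0.2, 0.8, 2.9]
grip_width: 25.9
```

```bash
python3 -m pendant '[{"gripper":-1,"x":0,"y":0,"z":-0.01,"rx":0,"ry":0,"rz":0},{"gripper":-1,"x":0,"y":0,"z":-0.04,"rx":0,"ry":0,"rz":0},{"gripper":-1,"x":0,"y":0,"z":-0.08,"rx":0,"ry":0,"rz":0},{"gripper":-1,"x":0,"y":0,"z":-0.12,"rx":0,"ry":0,"rz":0},{"gripper":-1,"x":0,"y":0,"z":-0.12,"rx":0,"ry":0,"rz":0}]' 25;python3 -c "
from h import *
im,m=snap('wrist','w16.png',s=1.5)
go(535.5,158.5,134,-75)"
```

```text
time_s: 19.72
tcp_pos: [591.2, -31.9, 143.2]
tool_rot: [0.981, 0.194, 0.002, 0.001]
force: [1.6, -0.2, -0.4]
grip_width: 25.4
t 19.77 tcp [589.7 -31.6 139.7] yang -67.6 w 26.1 q6 0.94 F [ 0.1  0.9 -1.4]
shift [ 0.0222 -0.1964  0.0056] rot [ 0.04 -0.04  7.38]
```

View pics/w16.png

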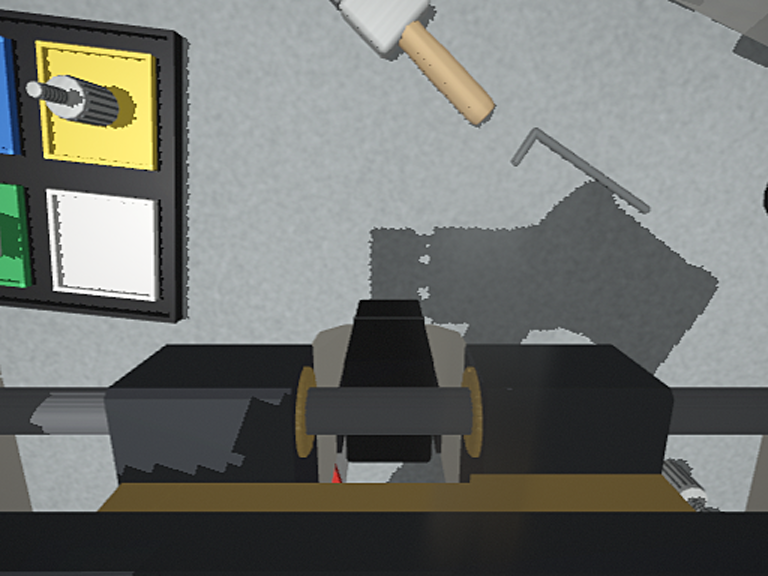

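The holder is held upright. Carry it to white.

```bash
python3 -m pendant '[{"gripper":-1,"x":0.022,"y":-0.19,"z":0.005,"rx":0,"ry":0,"rz":7.5},{"gripper":-1,"x":0.022,"y":-0.19,"z":0.005,"rx":0,"ry":0,"rz":7.5},{"gripper":-1,"x":0.022,"y":-0.19,"z":0.005,"rx":0,"ry":0,"rz":7.5},{"gripper":-1,"x":0.022,"y":-0.19,"z":0.005,"rx":0,"ry":0,"rz":7.5},{"gripper":-1,"x":0.022,"y":-0.19,"z":0.005,"rx":0,"ry":0,"rz":7.5}]';python3 -m pendant '[{"gripper":-1,"x":0,"y":0,"z":0,"rx":0,"ry":0,"rz":0},{"gripper":-1,"x":0,"y":0,"z":0,"rx":0,"ry":0,"rz":0}]';python3 -c "
from h import *
im,m=snap('wrist','w17.png',s=1.5)
print(pr(m,(535.5,158.5,7))*1.5)
go(535.5,158.5,30,-75)"
```

```text
time_s: 20.18
tcp_pos: [535.2, 155.8, 134.1]
tool_rot: [0.992, 0.13, -0.001, -0.001]
force: [0.6, -0.4, -0.9]
grip_width: 25.8
time_s: 20.35
tcp_pos: [533.7, 157.1, 133.6]
tool_rot: [0.991, 0.132, -0.001, -0.001]
force: [-0.1, 0.2, -0.6]
grip_width: 25.9
[388.83999271 272.56256605]
t 20.4 tcp [534.6 155.8 133.7] yang -75.0 w 25.8 q6 1.39 F [ 0.4 -1.2 -0.8]
shift [ 0.0018 -0.0023  0.1037] rot [-0.04  0.12  0.03]
```

View pics/w17.png

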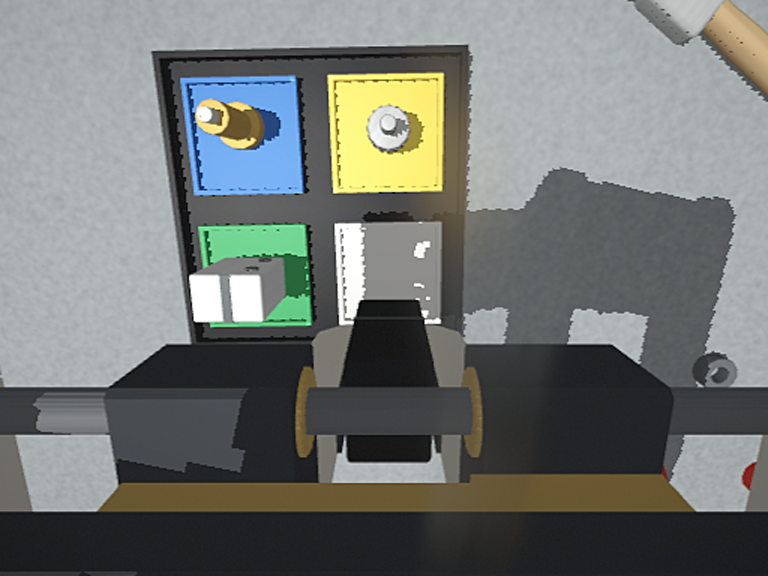

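White well centre at (389,273), as predicted. Lower.

```bash
python3 -m pendant '[{"gripper":-1,"x":0.002,"y":-0.002,"z":0.04,"rx":0,"ry":0,"rz":0},{"gripper":-1,"x":0.002,"y":-0.002,"z":0.07,"rx":0,"ry":0,"rz":0},{"gripper":-1,"x":0.002,"y":-0.002,"z":0.095,"rx":0,"ry":0,"rz":0},{"gripper":-1,"x":0.002,"y":-0.002,"z":0.104,"rx":0,"ry":0,"rz":0},{"gripper":-1,"x":0.002,"y":-0.002,"z":0.106,"rx":0,"ry":0,"rz":0}]';python3 -c "
from h import *
go(535.5,158.5,22.5,-75)"
```

```text
time_s: 20.82
tcp_pos: [534.4, 156.5, 25.4]
tool_rot: [0.992, 0.13, -0.004, -0.0]
force: [-0.6, 0.6, -1.1]
grip_width: 26.2
t 20.82 tcp [534.4 156.5  25.4] yang -75.1 w 26.2 q6 1.4 F [-0.6  0.6 -1.1]
shift [ 0.0016 -0.0016  0.0029] rot [-0.07  0.4  -0.09]
```

```bash
python3 -m pendant '[{"gripper":-1,"x":0.001,"y":-0.001,"z":0.001,"rx":0,"ry":0.4,"rz":0},{"gripper":-1,"x":0.001,"y":-0.001,"z":0.001,"rx":0,"ry":0.4,"rz":0},{"gripper":-1,"x":0.001,"y":-0.001,"z":0.001,"rx":0,"ry":0.4,"rz":0}]';python3 -m pendant '[{"gripper":-1,"x":0,"y":0,"z":0.002,"rx":0,"ry":0,"rz":0},{"gripper":-1,"x":0,"y":0,"z":0.002,"rx":0,"ry":0,"rz":0}]'
```

```text
time_s: 21.07
tcp_pos: [536.4, 157.4, 25.8]
tool_rot: [0.992, 0.129, 0.001, -0.001]
force: [0.8, 0.2, -1.1]
grip_width: 26.0
time_s: 21.23
tcp_pos: [537.4, 157.4, 25.0]
tool_rot: [0.992, 0.129, 0.002, -0.0]
force: [-0.3, 0.8, -1.8]
grip_width: 26.1
```

```bash
python3 -m pendant '[{"gripper":-1,"x":-0.001,"y":0,"z":0.003,"rx":0,"ry":0,"rz":0},{"gripper":-1,"x":-0.001,"y":0,"z":0.003,"rx":0,"ry":0,"rz":0}]';python3 -m pendant '[{"gripper":-1,"x":-0.001,"y":0,"z":0.002,"rx":0,"ry":0,"rz":0},{"gripper":-1,"x":-0.001,"y":0,"z":0.002,"rx":0,"ry":0,"rz":0}]'
```

```text
time_s: 21.4
tcp_pos: [536.5, 157.2, 22.2]
tool_rot: [0.992, 0.13, 0.003, -0.0]
force: [0.5, -0.5, -1.0]
grip_width: 25.9
time_s: 21.57
tcp_pos: [535.9, 157.1, 20.5]
tool_rot: [0.992, 0.13, 0.003, -0.0]
force: [1.2, 0.1, 0.8]
grip_width: 25.6
```

```bash
python3 -m pendant '[{"gripper":-1,"x":0,"y":0,"z":0.001,"rx":0,"ry":0,"rz":0},{"gripper":-1,"x":0,"y":0,"z":0.001,"rx":0,"ry":0,"rz":0}]'; python3 -m pendant '[{"gripper":-0.15,"x":0,"y":0,"z":0,"rx":0,"ry":0,"rz":0},{"gripper":-0.15,"x":0,"y":0,"z":0,"rx":0,"ry":0,"rz":0},{"gripper":-0.15,"x":0,"y":0,"z":0,"rx":0,"ry":0,"rz":0},{"gripper":-0.15,"x":0,"y":0,"z":0,"rx":0,"ry":0,"rz":0}]'; 
```

```text
time_s: 21.73
tcp_pos: [536.0, 157.1, 20.5]
tool_rot: [0.992, 0.13, 0.004, -0.0]
force: [-2.5, -1.2, 8.6]
grip_width: 26.0
time_s: 22.07
tcp_pos: [535.8, 157.2, 20.2]
tool_rot: [0.992, 0.13, 0.003, -0.0]
force: [-0.3, 0.5, -0.8]
grip_width: 39.3
```

Released. Rise, then back off toward the base (tool -x) to look.

```bash
python3 -m pendant '[{"gripper":-0.15,"x":0,"y":0,"z":-0.02,"rx":0,"ry":0,"rz":0},{"gripper":-0.15,"x":0,"y":0,"z":-0.06,"rx":0,"ry":0,"rz":0},{"gripper":-0.15,"x":0,"y":0,"z":-0.1,"rx":0,"ry":0,"rz":0},{"gripper":-0.15,"x":0,"y":0,"z":-0.14,"rx":0,"ry":0,"rz":0},{"gripper":-0.15,"x":0,"y":0,"z":-0.14,"rx":0,"ry":0,"rz":0}]'; python3 -m pendant '[{"gripper":-0.15,"x":-0.12,"y":-0.04,"z":-0.03,"rx":0,"ry":0,"rz":0},{"gripper":-0.15,"x":-0.12,"y":-0.04,"z":-0.03,"rx":0,"ry":0,"rz":0},{"gripper":-0.15,"x":-0.12,"y":-0.04,"z":-0.03,"rx":0,"ry":0,"rz":0},{"gripper":-0.15,"x":-0.12,"y":-0.04,"z":-0.03,"rx":0,"ry":0,"rz":0},{"gripper":-0.15,"x":-0.12,"y":-0.04,"z":-0.03,"rx":0,"ry":0,"rz":0}]'; python3 -m pendant '[{"gripper":-0.15,"x":0,"y":0,"z":0,"rx":0,"ry":0,"rz":0},{"gripper":-0.15,"x":0,"y":0,"z":0,"rx":0,"ry":0,"rz":0}]'; python3 -c "
from h import *
snap('wrist','w18.png',s=1.5);snap('scene','s18.png',s=1.5);snap('top','t18.png',s=1.5)"
```

```text
time_s: 22.48
tcp_pos: [539.7, 157.5, 168.5]
tool_rot: [0.991, 0.13, 0.01, -0.0]
force: [1.6, 0.2, 1.3]
grip_width: 39.7
time_s: 22.9
tcp_pos: [411.6, 165.5, 196.7]
tool_rot: [0.991, 0.131, 0.011, -0.0]
force: [0.6, 0.7, 0.7]
grip_width: 39.6
time_s: 23.07
tcp_pos: [412.6, 165.5, 196.6]
tool_rot: [0.991, 0.13, 0.012, -0.0]
force: [-1.0, -0.4, -0.1]
grip_width: 39.4
```

View pics/w18.png

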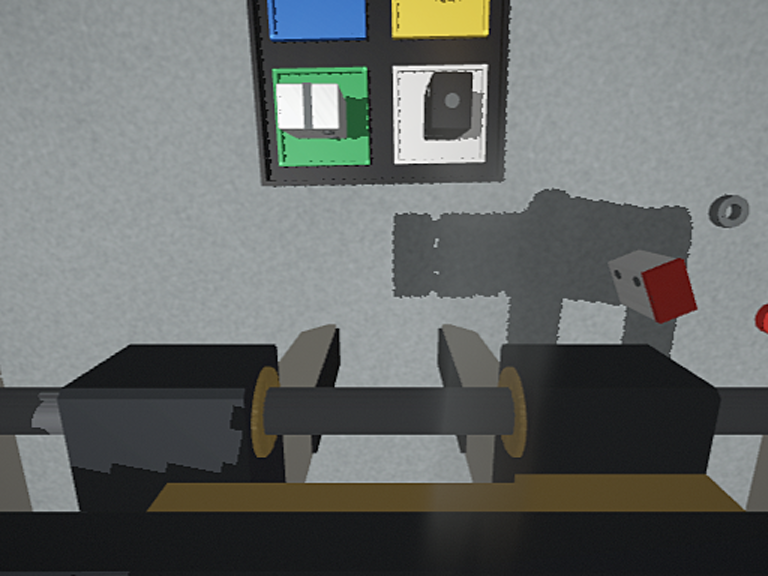

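View pics/s18.png

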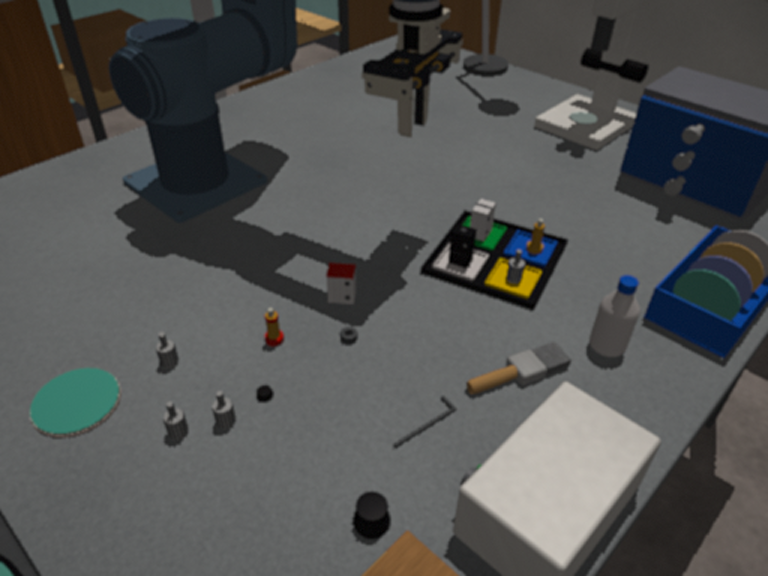

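View pics/t18.png

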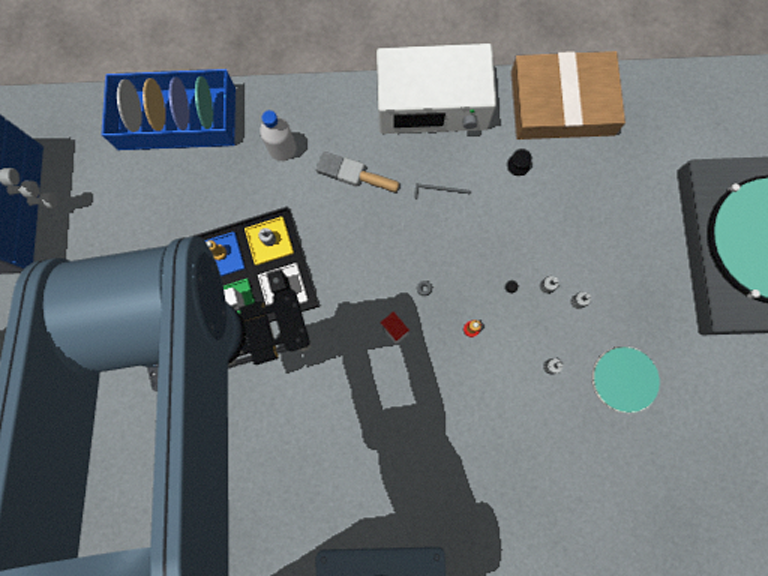

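The wrist view shows the holder in the white well at (448,105) and the clamp in green at (310,108). The scene view shows all four parts upright in their wells: holder (461,247), clamp (483,220), sleeve (537,238) and screw (515,270). In the top view the rejects are where they began, at (396,327) and (473,327), and so are the three other screws. The gripper is clear, so I'm handing in.

```bash
python3 -c "
from bench import order
print(order.hand_in())"
```

```text
the job is handed in; nothing more can be done
None
```

I packed all four good parts in the order you listed and handed the job in at about 23 s on the robot's clock. The sleeve is in blue, the farthest screw in yellow, the plain clamp block in green and the holder block in white.

- **Placement:** My last pictures showed all four parts upright inside their own wells. The red sleeve, the red clamp block and the other three screws were where they started, and the gripper was open and clear of everything.
- **Forces:** Every part was set down on contact with the well floor, with force readings of at most about 12 N at the wrist.
- **Disagreements:** The cameras differed by about 2–4 mm on some positions, so I used values in between. I did not measure the final positions to the millimetre; I judged from the pictures that each part stands within its well.

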